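# Load the marking nest and start it from the guarded switch

### The arm

A 6-joint arm with a two-finger parallel gripper is mounted at the origin on the work surface. World frame = base frame: x ahead of the robot, y to its left, z up, the work surface at z = 0. Lengths are in mm, angles in rad, forces in N, time in s.
With the tool pointing down it reaches from about 400 to 925 mm from the base axis. Payload 12.5 kg.
Tool frame: the origin (TCP) lies on the mounting face of the last link; the fingertips stand 190 mm ahead of it and the grasp point (between the pads) lies 171 mm ahead of it; z points along the fingers, y is the line along which they close (so a half turn about z gives the same grasp; the last joint's range is limited). The gripper opens to 95 mm and grips with 3 to 60 N. Pads are 20 mm wide; open, the fingers measure 119 mm over their backs; the gripper's body (75 mm by 180 mm) begins 59 mm behind the grasp point.
Start: joints at [-1.307, 0.491, 1.559, -0, 1.092, -0.106], TCP at [225.912, -582.742, 404.761] pointing down, gripper open.
Joint ranges: [-3.1, 3.1], [-0.84, 2.19], [0.05, 2.79], [-1.13, 4.28], [0.06, 2.93], [-2.69, 2.69]. Speed limits (rad/s): [2.22, 2.22, 2.79, 3.14, 3.14, 3.14].

### API

Orientations are given as [roll, pitch, yaw] about the fixed x, y, z axes, in that order (R = Rz(yaw) Ry(pitch) Rx(roll)).
In Python, from cell import * gives the robot as it stands.
- The arm moves only by the tool arm_command, never from a script. Its argument "rows" is a list that holds one entry, the list of rows, each a list of 7 numbers: the shift along the tool's x, y, z normalised to -1 to 1, where 1 is 0.15 m, then the turn, a rotation vector about the tool's x, y, z normalised to -1 to 1, where 1 is 360 degrees, then the opening, from -1 (shut) to 1 (fully open). A call has 1 to 10 rows; each row is the pose to reach, as a shift and turn from the pose commanded when the call began, along the tool's axes at that moment, turning the shorter way round; what a row does not reach only later rows make up. A row lasts 1/12 s, in which the tool goes at most 41.7 mm and 7.16 degrees, less where a joint would pass 70% of its speed; a pose out of reach is approached as far as the arm can. A call with a number of a shift or a turn outside -1 to 1 is refused whole. A call with a gripper value outside its range is refused whole. The fingers move at their own pace and stop on an object; the grip force is fixed at half the most. Time passes only in rows, so rows that repeat a pose let the fingers close. It gives the time, the measured TCP pose, the force, the opening and the grip force at its end, in the units of the state.
- state(): the state, without advancing time (a new reading comes with each control period).
- read_camera(name): name is "side" or "top" or "wrist"; returns (picture, depth): 384x512x3 uint8, red, green, blue; 384x512 float32, mm along the optical axis (not along the pixel's ray), 0 where there is no reading.
- get_calibration(name): a dict with "camera_matrix" (3x3 intrinsics, pixels), "D" ([k1, k2, p1, p2, k3] as OpenCV has them; the pictures are not rectified), "position" and "orientation" of the camera in the world; the wrist camera has in their place "hand_eye" (4x4, takes a point from camera to tool coordinates, whose origin is the TCP and whose axes are the flange's). Camera axes: x right, y up, looking along -z (the intrinsics and any distortion apply to the point x, -y, -z); pixel columns grow to the right and rows downward; lengths in mm; the calibration is good to about 2 mm. A picture is of the moment at which its call begins: read the wrist's pose just before it. get_calibration takes no time and is no camera call.
- job_done(): hands the job in; it is judged then, once.
The state is a dict: "t": time; "joints": joint angles; "qvel": joint speeds; "tau": joint torques, N m; "eef_pos": TCP position; "tcp_rot": TCP orientation; "ft_force": force on the tool from outside, world axes, zero at the start; "moment": the same for the moment, N m; "opening": opening from 0.0 (shut) to 1.0 (fully open); "grip_force": force on a finger pad.
Only numpy, scipy, OpenCV 4.12 (cv2) and the standard library are available. Lean on these libraries where they do the work, as an engineer would, in place of code of your own. Each camera call takes 0.05 s, during which the arm holds its last target. There are 200 camera calls.

### The job

Take the drilled aluminium flange off the wooden offcut and thread it over the two leaning pins of the blue marking nest until it lies flush on the seat, and let go. Then flip the red guard on the grey control box up until it stays open by itself, press the green start button beneath it fully down, and swing the guard shut again. Do not press start before the flange is home, and leave the tape roll, tube offcut and oil bottle where they are.

Things in the scene. Friction and masses are not known exactly. Their poses are not given: they have to be found in the camera images.
- flange: Loose flat aluminium plate, 124 (own x) x 50 (y) x 8 (z) mm, 0.1-0.16 kg; origin: centre of its underside. Through holes of 13 mm diameter at x = -42 and +42 mm, y = 0, and one of 25 mm at the centre. Starts flat on the offcut, its x along the offcut's, centred within 6 mm; its long edges overhang the offcut by about 8 mm, so it can be taken across its 50 mm width.
- offcut: Fixed wooden block, 130 (own x) x 34 (own y) x 35 mm high, flat on the table; origin at the centre of its underside. Carries the flange at the start.
- nest: Fixed marking nest: dark steel base 140 (own x) x 150 (own y) x 15 mm with a blue inclined rail on it. Origin at the centre of the base's underside; own z vertical. Seat and pins lean 24 degrees from vertical towards the nest's own -x (the robot's side, within about 20 degrees of yaw).
- nest_seat (a point): Centre of the nest's inclined seat face, 85 mm above the table. z: the seat's normal and pin direction; y: level, along the line of the pins; x: up the slope. The rail is 34 mm wide (x), 130 long (y), 50 deep below the face, so fingers pass on both sides of it under the flange. Flange home: its origin at this point, its z along this z, its x along this y (either way round).
- pin_left_tip (a point): Tip of the pin at seat y = +42 mm. Both pins: steel, 10 mm diameter, standing 26 mm off the seat along the seat's z; the last 10 mm taper to 3 mm diameter.
- pin_right_tip (a point): Tip of the pin at seat y = -42 mm; see pin_left_tip.
- console: Fixed grey control box, 130 (own x) x 100 (own y) x 55 mm high; origin at the centre of its underside, its front (-x) towards the robot within about 20 degrees of yaw. The guard and the green start button are on its top.
- guard (a joint): Angle of the red guard: 0 shut (level, over the button), growing as its front edge swings up and away from the robot about a level axis along the console's y; stop at 1.95 rad, leaning back. Light (90 g), nearly frictionless, slightly damped: left alone it falls shut from below about 1.3 rad and falls open and stays from above about 1.6 rad.
- guard_hinge (a point): Middle of the guard's hinge axis, at console x = +45, y = 0, z = 79 mm. Shut, the guard reaches from here 90 mm towards the console's -x; it is a plate 70 mm wide and 4 mm thick (top 83 mm above the table) with 20 mm skirts below it at the front and the sides.
- guard_lug (a point): Centre of the round end of the guard's finger lug, to be pinched: disc 12 mm thick (along console y), 22 mm diameter, on a neck at the guard's front. Guard frame: 78 mm from the hinge to the front, 31 mm above it (27 mm off the plate). Shut: console x = -33, y = 0, z = 110 mm. Pinched along y it turns between the pads, so the tool can keep its direction while the guard swings.
- start (a joint): Travel of the green start button: 0 released, 0.006 m fully down; springs back; 5 N holds it fully down.
- start_top (a point): Centre of the green button's top face (32 mm diameter), at console x = -6, y = 0, 73 mm above the table when released; it is pressed vertically down. With the guard open nothing is above it, the guard standing behind it from console x = +20 mm on.
- tape: Bystander: blue roll of tape lying flat, 90 mm outside diameter, 24 mm high; origin at the centre of its underside. To be left alone.
- tube: Bystander: short upright aluminium tube offcut, 48 mm diameter, 60 mm high; origin at the centre of its underside. To be left alone.
- oil: Bystander: upright white oil bottle with red cap, 48 mm diameter, 110 mm high; origin at the centre of its underside. To be left alone.
Mind the look-alikes: they are no part of the job. Several things look just like the nest: the one meant starts farthest from the robot's base. What is meant by the flange is not yellow, and is the larger of those in its own colour.

How it is judged (in metres and radians):
On the way, in this order (a step that is already met when the one before it is completed fails the run):
1. the flange lies flush on the seat over both pins, released (z of flange in the frame of nest_seat between -0.003 and 0.003 m and x of flange in the frame of nest_seat between -0.004 and 0.004 m and y of flange in the frame of nest_seat between -0.004 and 0.004 m and angle between the z axis of flange and the z axis of nest_seat, either way round below 0.07 rad and angle between the x axis of flange and the y axis of nest_seat, either way round below 0.1 rad and contact force between the fingers and flange below 0.1 N), for 0.2 s.
2. the guard is open and stays, untouched (value of joint guard above 1.6 rad and contact force between each of the fingers, the arm and console below 0.1 N), for 0.2 s.
3. the start button is pressed down (at least 4.5 of 6 mm) with the guard open and the flange home (value of joint start above 0.0045 m and value of joint guard above 1.6 rad and z of flange in the frame of nest_seat between -0.003 and 0.003 m and x of flange in the frame of nest_seat between -0.004 and 0.004 m and y of flange in the frame of nest_seat between -0.004 and 0.004 m and angle between the z axis of flange and the z axis of nest_seat, either way round below 0.07 rad and angle between the x axis of flange and the y axis of nest_seat, either way round below 0.1 rad), for 0.05 s.
At the end, for the whole second after the job is handed in: The flange is at rest on the nest, both pins through its holes: its centre within 4 mm of the seat's along each seat axis in the plane and 3 mm in height, flat within 0.07 rad and along the pins within 0.1 rad; the guard is shut (below 0.08 rad) and the button is released (below 1.5 mm) (z of flange in the frame of nest_seat between -0.003 and 0.003 m and x of flange in the frame of nest_seat between -0.004 and 0.004 m and y of flange in the frame of nest_seat between -0.004 and 0.004 m and angle between the z axis of flange and the z axis of nest_seat, either way round below 0.07 rad and angle between the x axis of flange and the y axis of nest_seat, either way round below 0.1 rad and value of joint guard below 0.08 rad and value of joint start below 0.0015 m and linear speed of flange below 0.02 m/s); the robot touches nothing.
It fails at once if the start button is pressed (over 3 mm) while the flange is not home (value of joint start above 0.003 m and not (z of flange in the frame of nest_seat between -0.003 and 0.003 m and x of flange in the frame of nest_seat between -0.004 and 0.004 m and y of flange in the frame of nest_seat between -0.004 and 0.004 m and angle between the z axis of flange and the z axis of nest_seat, either way round below 0.07 rad and angle between the x axis of flange and the y axis of nest_seat, either way round below 0.1 rad)).
It fails at once if the tape roll is moved more than 30 mm (distance of tape from where it was at the start of the episode above 0.03 m).
It fails at once if the tube offcut is moved more than 30 mm (distance of tube from where it was at the start of the episode above 0.03 m).
It fails at once if the oil bottle is moved more than 30 mm (distance of oil from where it was at the start of the episode above 0.03 m).
It fails at once if the tube offcut or the oil bottle is tipped over (angle between any of tube, oil's own z axis and vertical above 0.5 rad).
It also fails if it takes over 67 s, if anything falls off the work surface, if the arm or the gripper's body presses on something with over 40 N, if the wrist force passes 120 N, or if a joint passes its speed limit or range.

## Working session

There is one attempt and no reset: what is moved stays moved. The work goes in short steps, Python scripts to look and compute and a tool call to move; the robot and the scene stay as the last step left them, time stands still between calls to the robot, and variables do not carry over. Pictures are saved under pics/ and viewed, at most 10 in all, crops included, and the job is handed in when it is done.

Besides the shell and the picture viewer there is one more tool, called after "Emit:" as a command line: name --argument value ..., lists and objects as JSON in quotes. arm_command: Moves the arm, as the interface text tells. Its arguments: {"type":"object","properties":{"rows":{"type":"array","items":{"type":"array","items":{"type":"array","items":{"type":"number","minimum":-1,"maximum":1}}}}},"required":["rows"]}

```bash
mkdir -p pics; ls
cat > h.py <<'E'
import numpy as np, cv2
from scipy.spatial.transform import Rotation as Rn
from cell import *
E
python3 - <<'E'
from h import *
for n in ("side","top","wrist"):
    c=get_calibration(n); print(n,{k:np.round(np.array(v),4).tolist() for k,v in c.items()})
s=state(); print(s)
for n in ("side","top"):
    p,d=read_camera(n); np.savez(f"{n}0.npz",p=p,d=d); cv2.imwrite(f"pics/{n}0.png",cv2.resize(p[:,:,::-1],(800,600)))
E
```

```text
pics
side {'camera_matrix': [[370.5477, 0.0, 252.9604], [0.0, 370.5477, 192.1495], [0.0, 0.0, 1.0]], 'D': [-0.0779, 0.0, 0.0, 0.0, 0.0], 'position': [115.2101, 718.4944, 816.8114], 'orientation': [0.8885, -0.0159, -2.6355]}
top {'camera_matrix': [[377.0528, 0.0, 251.1867], [0.0, 377.0528, 189.585], [0.0, 0.0, 1.0]], 'D': [-0.0639, 0.0, 0.0, 0.0, 0.0], 'position': [431.317, -49.6856, 1204.3447], 'orientation': [0.1057, 0.0036, -1.5471]}
wrist {'camera_matrix': [[300.219, 0.0, 254.1395], [0.0, 300.219, 191.1826], [0.0, 0.0, 1.0]], 'D': [0.0049, 0.0, 0.0, 0.0, 0.0], 'hand_eye': [[-0.0001, 0.9718, 0.2359, 65.6298], [1.0, 0.0001, 0.0001, -0.5048], [0.0001, 0.2359, -0.9718, 20.1887], [0.0, 0.0, 0.0, 1.0]]}
{'t': 0.0, 'joints': array([-1.30661000e+00,  4.91585705e-01,  1.55944503e+00, -3.44314283e-06,
        1.09170866e+00, -1.05637008e-01]), 'qvel': array([ 1.25021607e-03, -7.37335693e-04,  3.34706135e-05,  8.50111299e-04,
        1.25049353e-04, -1.41895230e-03]), 'tau': array([ 2.54856677e-04, -6.12647367e+01, -2.58187151e+01,  6.92519965e-02,
        4.82321181e-02, -1.34558427e-04]), 'eef_pos': array([ 225.8990011 , -582.71855423,  404.14690526]), 'tcp_rot': array([-3.14045198e+00, -1.17876403e-04,  3.69824861e-01]), 'ft_force': array([-0.36352243, -0.32739168,  0.78894269]), 'moment': array([-0.05154145, -0.00653613, -0.00749497]), 'grip_force': 0.0, 'opening': 1.0011730471667133}
```

View pics/top0.png

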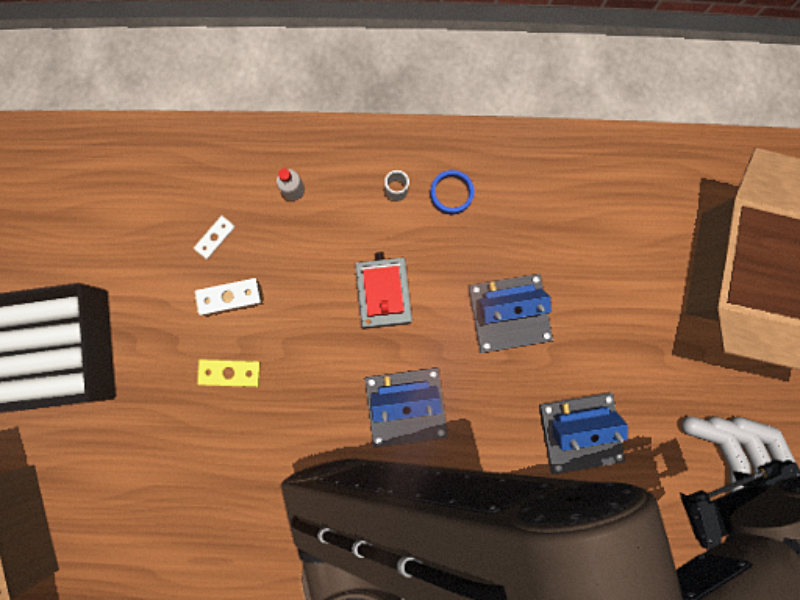

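View pics/side0.png

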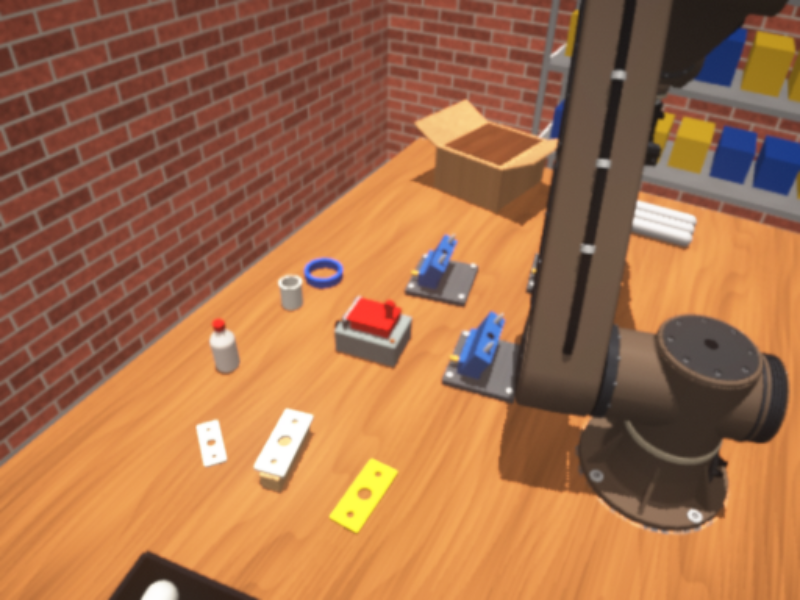

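Candidates in the top view (800×600 px):
- **Nests:** (405,410), (510,310) and (585,430). I expect (510,310) to be the farthest and will compute it.
- **Flanges:** white (228,297) on the offcut, smaller white (213,237), and yellow (228,373). I'm choosing (228,297).
- **Console:** (384,292).
- **Bystanders:** oil bottle (290,184), tube (397,185), tape (452,192).

```bash
cat >> h.py <<'E'
def campose(n,s=None):
    c=get_calibration(n)
    if "hand_eye" in c:
        T=np.eye(4);T[:3,:3]=Rn.from_euler("xyz",s["tcp_rot"]).as_matrix();T[:3,3]=s["eef_pos"]
        return c,T@np.array(c["hand_eye"])
    T=np.eye(4);T[:3,:3]=Rn.from_euler("xyz",c["orientation"]).as_matrix();T[:3,3]=c["position"]
    return c,T
def rays(c,T,uv):
    p=cv2.undistortPoints(np.array(uv,float).reshape(-1,1,2),np.array(c["camera_matrix"]),np.array(c["D"])).reshape(-1,2)
    d=np.c_[p[:,0],-p[:,1],-np.ones(len(p))]
    return T[:3,3],d@T[:3,:3].T
def onplane(c,T,uv,z):
    o,d=rays(c,T,uv); return o+d*((z-o[2])/d[:,2])[:,None]
def cloud(c,T,depth):
    v,u=np.mgrid[:384,:512]; o,d=rays(c,T,np.c_[u.ravel(),v.ravel()])
    return (o+d*depth.reshape(-1,1)).reshape(384,512,3)
def comps(mask,amin=30):
    n,l,st,ce=cv2.connectedComponentsWithStats(mask.astype(np.uint8))
    return [(l==i,st[i,4],ce[i]) for i in range(1,n) if st[i,4]>=amin]
def masks(p):
    h=cv2.cvtColor(p,cv2.COLOR_RGB2HSV).astype(int);H,S,V=h[...,0],h[...,1],h[...,2]
    return dict(red=((H<6)|(H>174))&(S>170)&(V>100),blue=(abs(H-112)<12)&(S>130)&(V>40),white=(S<40)&(V>170),
      grey=(S<60)&(V>60),dark=(S<90)&(V<100),green=(abs(H-60)<20)&(S>120)&(V>50))
E
python3 - <<'E'
from h import *
f=np.load("top0.npz");p,d=f["p"],f["d"];c,T=campose("top");P=cloud(c,T,d);m=masks(p)
for k,z,am in (("white",43,60),("blue",85,60),("red",83,60)):
    for M,a,ce in comps(m[k],am):
        if ce[1]>310 or ce[1]<80 or ce[0]<110: continue
        q=P[M&(d>0)]; w=onplane(c,T,np.argwhere(M)[:,::-1],z)[:,:2].astype(np.float32)
        r=cv2.minAreaRect(w)
        print(k,a,np.round(ce),"med",np.round(np.median(q,0)),"z5/95",np.round(np.percentile(q[:,2],[5,95])),"rect",[np.round(x,1) for x in r])
# flange holes
M=[x for x in comps(m["white"]) if abs(x[2][0]-146)<12 and abs(x[2][1]-190)<10]
for M,a,ce in M:
    cs,hh=cv2.findContours(M.astype(np.uint8),cv2.RETR_CCOMP,cv2.CHAIN_APPROX_NONE)
    for k,cc in enumerate(cs):
        if hh[0][k][3]>=0: print("hole",np.round(onplane(c,T,[cc.reshape(-1,2).mean(0)],43),1), len(cc))
# console top by depth
for nm,uv,z in (("console",(245,187),55),("nestB",(326,198),15)):
    x0,y0=int(uv[0]),int(uv[1]);S=np.zeros((384,512),bool);S[y0-35:y0+38,x0-38:x0+38]=1
    Mz=S&(d>0)&(abs(P[...,2]-z)<5); w=P[Mz]; 
    big=max(comps(Mz),key=lambda x:x[1])[0]; w=onplane(c,T,np.argwhere(big)[:,::-1],z)[:,:2].astype(np.float32)
    print(nm,Mz.sum(),[np.round(x,1) for x in cv2.minAreaRect(w)])
cv2.imwrite("pics/crop1.png",cv2.resize(p[120:235,110:370,::-1],(780,345),interpolation=cv2.INTER_CUBIC))
E
```

```text
white 91 [185. 116.] med [770. 164.  76.] z5/95 [68. 84.] rect [array([784.9, 175.1]), array([37.1, 43.1]), np.float64(34.3)]
white 273 [137. 151.] med [675. 334.   4.] z5/95 [0. 9.] rect [array([667.2, 321.4]), array([36.6, 86.1]), np.float64(52.1)]
white 336 [248. 190.] med [539. -39.  55.] z5/95 [51. 82.] rect [array([563.6, -23.7]), array([124.5,  92.8]), np.float64(7.8)]
white 561 [145. 189.] med [548. 290.  42.] z5/95 [37. 46.] rect [array([547.5, 287.9]), array([ 50.2, 125.4]), np.float64(13.0)]
white 1020 [475. 281.] med [ 291. -746.   37.] z5/95 [32. 41.] rect [array([ 272.2, -740.1]), array([101.1, 219.2]), np.float64(0.4)]
blue 220 [289. 123.] med [ 775. -159.   22.] z5/95 [10. 26.] rect [array([ 758.6, -153.3]), array([84.9, 79.5]), np.float64(0.9)]
blue 548 [333. 194.] med [ 543. -292.   81.] z5/95 [48. 91.] rect [array([ 544.4, -279.2]), array([ 58. , 127.3]), np.float64(10.8)]
blue 363 [249. 257.] med [347. -40.  80.] z5/95 [46. 91.] rect [array([350.5, -51. ]), array([62.1, 88.5]), np.float64(8.4)]
blue 893 [376. 273.] med [ 310. -421.   77.] z5/95 [47. 90.] rect [array([ 310.3, -418.7]), array([ 66.6, 139. ]), np.float64(9.5)]
red 661 [245. 186.] med [561. -23.  82.] z5/95 [78. 89.] rect [array([561.4, -22.9]), array([87.6, 68.1]), np.float64(7.7)]
hole [[538.2 328.6  43. ]] 12
hole [[547.1 286.8  43. ]] 24
hole [[557.3 247.6  43. ]] 14
console 558 [array([562.1, -24.4]), array([129.4,  99.4]), np.float64(7.5)]
nestB 1162 [array([ 530. , -281.8]), array([139.3, 148.6]), np.float64(10.8)]
```

View pics/crop1.png

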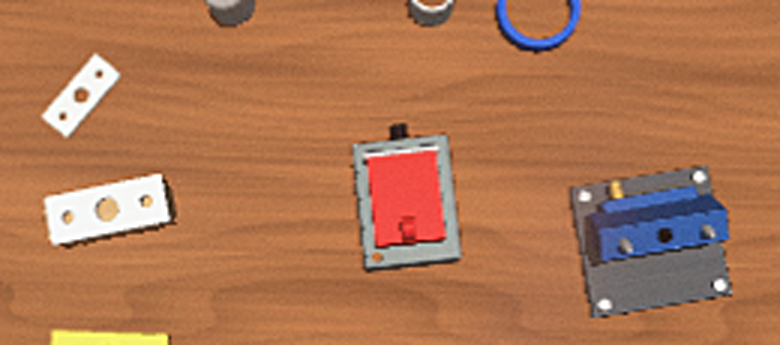

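The top view measurements match the given sizes:
- The nest at (530,-282) is the farthest, at 600 mm against 355 and 520, with a 139×149 base and 10.8° yaw.
- The flange is 125×50 at (547,287.5).
- The console is at (562,-24), 129×99.

The crop shows the white flange with three holes at crop (107,208), the console at (407,200), and the nest with two pins at (627,245) and (708,232). Next I move over the nest for a wrist look.

```bash
cat >> h.py <<'E'
def Rt(phi,t=0):
    "tool rotation: tool y heads phi deg (up slope t deg), tool z into the surface"
    return Rn.from_euler("xyz",[0,-t,phi],degrees=True).as_matrix()@np.array([[0,1,0],[1,0,0],[0,0,-1.]])
def rel(p,R,s=None):
    "tool-frame shift and turn, in move units, from the measured pose to TCP p, R"
    s=s or state();R0=Rn.from_euler("xyz",s["tcp_rot"]).as_matrix()
    a=R0.T@(np.array(p)-s["eef_pos"]);b=Rn.from_matrix(R0.T@R).as_rotvec()
    print("shift",np.round(a/150,4),"turn",np.round(b/2/np.pi,4),"mm",np.round(np.linalg.norm(a),1),"rows",round(np.linalg.norm(a)/41.7,1),round(np.degrees(np.linalg.norm(b))/7.16,1))
E
python3 - <<'E'
from h import *
rel([460,-290,430],Rt(10.8))
E
```

```text
shift [ 2.1605 -1.2556 -0.1704] turn [-1.000e-04 -1.000e-04 -2.211e-01] mm 375.7 rows 9.0 11.1
```

Emit:
arm_command --rows '[[[1,-0.58,-0.1,0,0,-0.13,1],[1,-0.58,-0.1,0,0,-0.13,1],[1,-0.58,-0.1,0,0,-0.13,1],[1,-0.58,-0.1,0,0,-0.13,1],[1,-0.58,-0.1,0,0,-0.13,1],[1,-0.58,-0.1,0,0,-0.13,1],[1,-0.58,-0.1,0,0,-0.13,1]]]'

```text
t: 0.68
eef_pos: [335.1, -446.5, 419.8]
tcp_rot: [-3.142, 0.0, 1.196]
ft_force: [-0.3, -0.0, -0.5]
opening: 1.002
grip_force: 0.0
```

Run:
```python
from h import *
rel([460,-290,430],Rt(10.8))
```

```text
shift [ 1.2756  0.3924 -0.068 ] turn [-0.      0.     -0.0897] mm 200.4 rows 4.8 4.5
```

Emit:
arm_command --rows '[[[1,0.4,-0.07,0,0,-0.09,1],[1,0.4,-0.07,0,0,-0.09,1],[1,0.4,-0.07,0,0,-0.09,1],[1,0.4,-0.07,0,0,-0.09,1],[1,0.4,-0.07,0,0,-0.09,1],[1,0.4,-0.07,0,0,-0.09,1],[1,0.4,-0.07,0,0,-0.09,1]]]'

```text
t: 1.27
eef_pos: [446.2, -330.7, 430.0]
tcp_rot: [-3.141, -0.0, 1.75]
ft_force: [0.5, -0.0, -0.2]
opening: 1.002
grip_force: 0.0
```

Run:
```python
from h import *
s=state();p,d=read_camera("wrist");c,T=campose("wrist",s);P=cloud(c,T,d);m=masks(p)
np.savez("w1.npz",p=p,d=d,T=T)
print(s["eef_pos"],s["tcp_rot"])
for k,z in (("blue",85),("white",17)):
  for M,a,ce in comps(m[k],60):
    q=P[M&(d>0)]; print(k,a,np.round(ce),np.round(np.median(q,0)))
M=(d>0)&(abs(P[...,2]-15)<4)
for b,a,ce in comps(M,2000):
    w=onplane(c,T,np.argwhere(b)[:,::-1],15)[:,:2].astype(np.float32); print("base",a,[np.round(x,1) for x in cv2.minAreaRect(w)])
# seat plane: blue points near nominal plane
phi=10.8;S=Rn.from_euler("xyz",[0,-24,phi],degrees=True).as_matrix()
B=P[m["blue"]&(d>0)]; h=(B-[530,-282,85])@S
for lo in range(-30,40,4): print(lo,((h[:,2]>lo)&(h[:,2]<lo+4)).sum(),end="; ")
cv2.imwrite("pics/w1.png",cv2.resize(p[:,:,::-1],(800,600)))
rel([460,-20,430],Rt(10.8))
```

```text
[ 446.20326789 -330.73123915  429.99727378] [-3.14117673e+00 -2.11456932e-04  1.75044135e+00]
blue 469 [506.  89.] [ 737. -174.   11.]
blue 4649 [346. 146.] [ 535. -274.   83.]
blue 3749 [126. 209.] [ 307. -392.   78.]
white 81 [374.  94.] [ 575. -211.   20.]
white 65 [ 81. 176.] [ 223. -379.   20.]
white 69 [169. 176.] [ 337. -358.   20.]
white 72 [279. 193.] [ 484. -355.   20.]
white 66 [366. 192.] [ 598. -333.   20.]
base 6479 [array([ 529.6, -282.6]), array([138.7, 148.5]), np.float64(10.9)]
base 2652 [array([ 289.4, -413.1]), array([141. , 115.7]), np.float64(10.3)]
-30 36; -26 31; -22 38; -18 40; -14 42; -10 42; -6 72; -2 3398; 2 21; 6 0; 10 0; 14 0; 18 0; 22 0; 26 7; 30 27; 34 29; 38 21; shift [2.0252e+00 4.6090e-01 2.0000e-04] turn [-0.0001 -0.     -0.0016] mm 311.5 rows 7.5 0.1
```

View pics/w1.png

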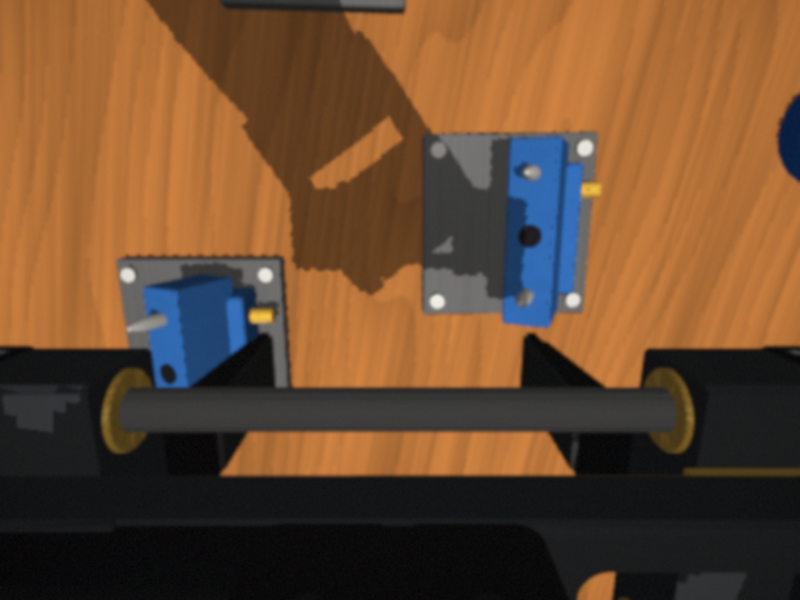

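The view shows the target nest on the right (base (425–597,130–312), pins at (531,172) and (525,298)) and another nest at lower left. Now I get the seat centre from the seat-face rectangle and its black centre hole.

```bash
cat >> h.py <<'E'
def seat(p,d,c,T,phi=10.9,g=(530,-282,85)):
    S=Rn.from_euler("xyz",[0,-24,phi],degrees=True).as_matrix();P=cloud(c,T,d);h=(P-np.array(g))@S
    b=masks(p)["blue"]&(d>0)&(abs(h[...,2])<3)&(abs(h[...,0])<40)&(abs(h[...,1])<90)
    z0=np.median(h[b][:,2]); M=max(comps(b),key=lambda x:x[1])[0]
    o,r=rays(c,T,np.argwhere(M)[:,::-1]); o=(o-np.array(g))@S; r=r@S; w=o+r*(-o[2]/r[:,2])[:,None]   # onto nominal seat plane
    R=cv2.minAreaRect(w[:,:2].astype(np.float32)); print("seat z off",round(z0,2),"rect",[np.round(x,1) for x in R],"centre",np.round(np.array(g)+S@[*R[0],0],1))
    cs,hh=cv2.findContours(M.astype(np.uint8),cv2.RETR_CCOMP,cv2.CHAIN_APPROX_NONE)
    for k,cc in enumerate(cs):
        if hh[0][k][3]>=0 and len(cc)>8:
            o,r=rays(c,T,[cc.reshape(-1,2).mean(0)]);o=(o-np.array(g))@S;r=r@S;print(" hole at seat xy",np.round((o+r*(-o[2]/r[:,2])[:,None])[0,:2],1),len(cc))
E
python3 - <<'E'
from h import *
f=np.load("w1.npz");c,_=campose("top");c=get_calibration("wrist");seat(f["p"],f["d"],c,f["T"])
f=np.load("top0.npz");c,T=campose("top");seat(f["p"],f["d"],c,T)
E
```

```text
seat z off 0.02 rect [array([ 0.1, -0. ]), array([ 33.9, 127.3]), np.float64(0.1)] centre [ 530.1 -282.    85.1]
 hole at seat xy [ -1.6 -44.8] 36
 hole at seat xy [-0.6 -0.5] 39
 hole at seat xy [-1.8 42. ] 37
seat z off -0.6 rect [array([ 0.9, -0.2]), array([ 33.5, 125.9]), np.float64(1.3)] centre [ 530.9 -282.    85.4]
 hole at seat xy [  0.6 -22.9] 13
```

Emit:
arm_command --rows '[[[1,0.23,0,0,0,0,1],[1,0.23,0,0,0,0,1],[1,0.23,0,0,0,0,1],[1,0.23,0,0,0,0,1]]]'

```text
t: 1.65
eef_pos: [452.1, -175.7, 430.1]
tcp_rot: [-3.141, -0.001, 1.748]
ft_force: [0.6, -0.6, 0.2]
opening: 1.0
grip_force: 0.0
```

Emit:
arm_command --rows '[[[1,0.23,0,0,0,0,1],[1,0.23,0,0,0,0,1],[1,0.23,0,0,0,0,1],[1,0.23,0,0,0,0,1],[1,0.23,0,0,0,0,1]]]'

```text
t: 2.07
eef_pos: [459.5, -20.6, 430.3]
tcp_rot: [3.142, -0.001, 1.751]
ft_force: [0.4, 0.4, -0.5]
opening: 1.003
grip_force: 0.0
```

Run:
```python
from h import *
s=state();p,d=read_camera("wrist");c,T=campose("wrist",s);P=cloud(c,T,d);m=masks(p)
np.savez("w2.npz",p=p,d=d,T=T)
print(s["eef_pos"],s["tcp_rot"])
for z,k in ((83,"red"),(55,"grey")):
  for b,a,ce in comps((d>0)&m[k]&(abs(P[...,2]-z)<4),400):
    w=onplane(c,T,np.argwhere(b)[:,::-1],z)[:,:2].astype(np.float32); print(k,a,np.round(ce),[np.round(x,1) for x in cv2.minAreaRect(w)])
for b,a,ce in comps(m["red"]&(P[...,2]>95)&(d>0),20): q=P[b];print("lug",a,ce,np.round(np.median(q,0),1),np.round(np.percentile(q,[2,98],axis=0),1).tolist())
for pos,phi,g in (([480,200,400],13.2,0),): rel(pos,Rt(phi))
```

```text
[459.46974743 -20.59348836 430.31842662] [ 3.14150738e+00 -6.01244431e-04  1.75141053e+00]
red 4004 [344. 195.] [array([560.3, -23.3]), array([88.6, 69.3]), np.float64(7.6)]
grey 2483 [319. 176.] [array([560.2, -22.8]), array([127.6,  98.1]), np.float64(7.8)]
lug 277 [319.66425993 205.44765343] [527.6 -27.9 118.9] [[518.7, -34.9, 106.0], [538.6, -21.4, 121.6]]
lug 42 [347.26190476 219.14285714] [508.    0.7 249.2] [[504.2, -3.7, 239.5], [511.0, 1.4, 267.3]]
shift [1.4334 0.4001 0.2018] turn [ 0.      0.     -0.0078] mm 225.3 rows 5.4 0.4
```

Emit:
arm_command --rows '[[[1,0.3,0.2,0,0,0,1],[1,0.3,0.2,0,0,0,1],[1,0.3,0.2,0,0,0,1],[1,0.3,0.2,0,0,0,1],[1,0.3,0.2,0,0,0,1]]]'

```text
t: 2.53
eef_pos: [477.8, 134.7, 398.9]
tcp_rot: [-3.14, -0.001, 1.752]
ft_force: [-0.4, -0.3, 0.4]
opening: 0.999
grip_force: 0.0
```

Emit:
arm_command --rows '[[[0.5,0.1,0,0,0,-0.008,1],[0.5,0.1,0,0,0,-0.008,1],[0.5,0.1,0,0,0,-0.008,1],[0.5,0.1,0,0,0,-0.008,1]]]'

```text
t: 2.87
eef_pos: [479.0, 208.2, 399.9]
tcp_rot: [-3.141, 0.0, 1.802]
ft_force: [0.5, -0.6, 0.4]
opening: 0.997
grip_force: 0.0
```

Run:
```python
from h import *
s=state();p,d=read_camera("wrist");c,T=campose("wrist",s);P=cloud(c,T,d);m=masks(p)
np.savez("w3.npz",p=p,d=d,T=T)
print(s["eef_pos"],s["tcp_rot"])
for b,a,ce in comps((d>0)&m["white"]&(abs(P[...,2]-43)<4),400):
    w=onplane(c,T,np.argwhere(b)[:,::-1],43)[:,:2].astype(np.float32); print(a,np.round(ce),[np.round(x,1) for x in cv2.minAreaRect(w)])
    cs,hh=cv2.findContours(b.astype(np.uint8),cv2.RETR_CCOMP,cv2.CHAIN_APPROX_NONE)
    for k,cc in enumerate(cs):
        if hh[0][k][3]>=0 and len(cc)>8: print("hole",np.round(onplane(c,T,[cc.reshape(-1,2).mean(0)],43),1), len(cc))
cv2.imwrite("pics/w3.png",cv2.resize(p[:,:,::-1],(800,600)))
rel([547.5,287.5,43-5+171+60],Rt(13.2))
```

```text
[478.98533365 208.21093687 399.86493081] [-3.14107705e+00  4.41826133e-04  1.80167819e+00]
3553 [336. 108.] [array([546.5, 287.3]), array([ 50.3, 123.2]), np.float64(13.2)]
hole [[536.9 328.3  43. ]] 39
shift [0.4156 0.5673 0.8724] turn [-0.0001  0.0001 -0.0001] mm 168.1 rows 4.0 0.0
```

View pics/w3.png

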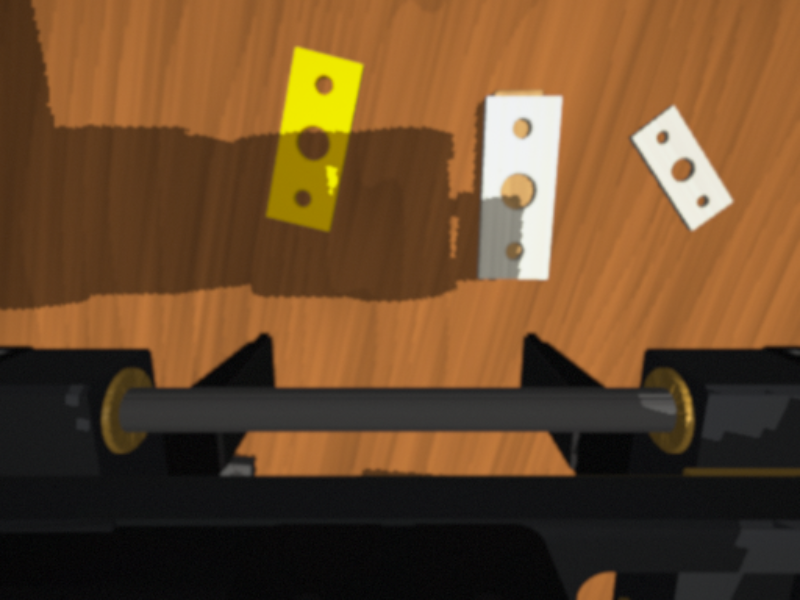

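Chosen flange at (520,190) with two hole rims visible, the larger of the white pair and not yellow. Measured centre is (546.5,287.3), heading 13.2°, which agrees with the top view. Going above it, then down.

Emit:
arm_command --rows '[[[0.42,0.56,0.84,0,0,0,1],[0.42,0.56,0.84,0,0,0,1],[0.42,0.56,0.84,0,0,0,1],[0.42,0.56,0.84,0,0,0,1],[0.42,0.56,0.84,0,0,0,1],[0.42,0.56,0.84,0,0,0,1]]]'

```text
t: 3.42
eef_pos: [546.6, 287.7, 272.1]
tcp_rot: [-3.138, 0.001, 1.8]
ft_force: [-0.4, -0.6, 0.1]
opening: 1.002
grip_force: 0.0
```

Run:
```python
from h import *
rel([546.6,287.4,215],Rt(13.2))
```

```text
shift [-0.0017  0.0011  0.3807] turn [-0.0006  0.0001 -0.0001] mm 57.1 rows 1.4 0.0
```

Emit:
arm_command --rows '[[[0,0,0.2,0,0,0,1],[0,0,0.3,0,0,0,1],[0,0,0.38,0,0,0,1],[0,0,0.38,0,0,0,1],[0,0,0.38,0,0,0,-1],[0,0,0.38,0,0,0,-1],[0,0,0.38,0,0,0,-1],[0,0,0.38,0,0,0,-1],[0,0,0.38,0,0,0,-1],[0,0,0.38,0,0,0,-1]]]'

```text
t: 4.25
eef_pos: [545.7, 289.4, 217.6]
tcp_rot: [3.141, 0.0, 1.803]
ft_force: [-0.4, -0.8, -1.0]
opening: 0.64
grip_force: 0.0
```

Emit:
arm_command --rows '[[[0,0,0,0,0,0,-1],[0,0,0,0,0,0,-1],[0,0,0,0,0,0,-1]]]'

```text
t: 4.5
eef_pos: [545.7, 289.5, 217.3]
tcp_rot: [3.141, 0.0, 1.802]
ft_force: [-0.0, -0.3, 1.6]
opening: 0.527
grip_force: 30.0
```

Emit:
arm_command --rows '[[[0,0,-0.1,0,0,0,-1],[0,0,-0.3,0,0,0,-1],[0,0,-0.6,0,0,0,-1],[0,0,-0.9,0,0,0,-1],[0,0,-0.9,0,0,0,-1],[0,0,-0.9,0,0,0,-1],[0,0,-0.9,0,0,0,-1]]]'

```text
t: 5.08
eef_pos: [545.4, 289.3, 351.6]
tcp_rot: [-3.141, 0.0, 1.802]
ft_force: [-0.6, 0.1, -0.1]
opening: 0.519
grip_force: 30.0
```

Run:
```python
from h import *
s=state();p,d=read_camera("wrist");c=get_calibration("wrist");T=np.array(c["hand_eye"]);P=cloud(c,T,d);m=masks(p)
np.savez("w4.npz",p=p,d=d)
print(s["eef_pos"],s["tcp_rot"],s["opening"],s["grip_force"])
M=(d>0)&(abs(P[...,2]-175)<12)&(abs(P[...,1])<24)&(abs(P[...,0])<80)&m["grey"]
for b,a,ce in comps(M,100):
    q=P[b];print(a,np.round(ce),np.round(np.percentile(q,[1,50,99],axis=0),1).tolist())
    cs,hh=cv2.findContours(b.astype(np.uint8),cv2.RETR_CCOMP,cv2.CHAIN_APPROX_NONE)
    for k,cc in enumerate(cs):
        if hh[0][k][3]>=0 and len(cc)>8:
            o,r=rays(c,T,[cc.reshape(-1,2).mean(0)]); print("hole",np.round(o+r*((174-o[2])/r[:,2])[:,None],1),len(cc))
cv2.imwrite("pics/w4.png",cv2.resize(p[:,:,::-1],(800,600)))
g=np.array([530,-282,85]);S=Rn.from_euler("xyz",[0,-24,10.9],degrees=True).as_matrix()
rel([480,0,350],Rt(12,12))
```

```text
[545.37972561 289.30036992 351.58161001] [-3.14115074e+00  1.89151648e-04  1.80242799e+00] 0.519437775868936 29.99993150588125
9209 [255. 185.] [[-1.9, -23.6, 173.0], [31.9, 0.1, 174.5], [59.6, 23.6, 176.1]]
hole [[ 40.9  -0.5 174. ]] 69
2213 [255. 290.] [[-38.1, -23.5, 173.2], [-29.3, 0.1, 174.5], [-21.0, 23.5, 175.8]]
shift [-1.777  -0.8667  0.0069] turn [-0.0337 -0.0003  0.0035] mm 296.6 rows 7.1 1.7
```

View pics/w4.png

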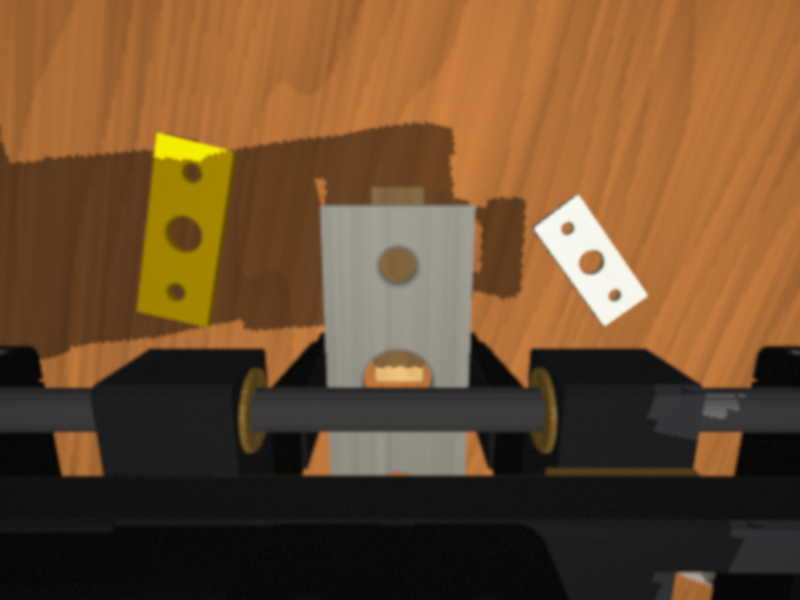

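The flange is held square, with its hole at tool x=40.9, y≈-0.5 and its top at z=174.5. So the flange centre sits at tool (-1.3,-0.3). Carrying it to the nest, staying high over the console.

Emit:
arm_command --rows '[[[-1,-0.49,-0.15,0,0,0,-1],[-1,-0.49,-0.15,0,0,0,-1],[-1,-0.49,-0.15,0,0,0,-1],[-1,-0.49,-0.15,0,0,0,-1]]]'

```text
t: 5.47
eef_pos: [508.2, 127.0, 372.4]
tcp_rot: [-3.138, -0.0, 1.803]
ft_force: [1.0, 0.2, -0.9]
opening: 0.525
grip_force: 30.0
```

Emit:
arm_command --rows '[[[-1,-0.4,0,0,0,0,-1],[-1,-0.4,0,0,0,0,-1],[-1,-0.4,0,0,0,0,-1],[-1,-0.4,0,0,0,0,-1]]]'

```text
t: 5.8
eef_pos: [484.2, -33.5, 372.7]
tcp_rot: [-3.138, -0.001, 1.802]
ft_force: [1.1, -0.6, -0.7]
opening: 0.522
grip_force: 30.0
```

```bash
cat >> h.py <<'E'
SEAT=np.array([530,-282,85.]);PHI=10.9
def home(h,off=(-1.3,-0.3,182.5),dx=0,dy=0):
    "TCP with the flange h mm above its home; dx,dy: correction in seat axes"
    S=Rn.from_euler("xyz",[0,-24,PHI],degrees=True).as_matrix();R=Rt(PHI,24)
    return SEAT+S@[dx,dy,h]-R@np.array(off),R
E
python3 - <<'E'
from h import *
print(state()["eef_pos"])
rel(*home(60))
E
```

```text
[484.17127785 -33.50467968 372.70803694]
shift [-1.6475 -0.7359  0.4406] turn [-0.0672 -0.0015  0.0064] mm 278.6 rows 6.7 3.4
```

Emit:
arm_command --rows '[[[-1,-0.44,0,-0.034,0,0.003,-1],[-1,-0.44,0,-0.034,0,0.003,-1],[-1,-0.44,0.05,-0.034,0,0.003,-1],[-1,-0.44,0.05,-0.034,0,0.003,-1],[-1,-0.44,0.05,-0.034,0,0.003,-1]]]'

```text
t: 6.22
eef_pos: [454.1, -197.9, 364.6]
tcp_rot: [2.931, -0.003, 1.778]
ft_force: [-0.2, 0.4, -1.2]
opening: 0.523
grip_force: 30.0
```

Run:
```python
from h import *
print(state()["eef_pos"])
rel(*home(60))
```

```text
[ 454.0615603  -197.87615148  364.62077379]
shift [-0.6343 -0.3501  0.3182] turn [-0.0331 -0.0013  0.0025] mm 118.7 rows 2.8 1.7
```

Emit:
arm_command --rows '[[[-0.635,-0.35,0.32,-0.033,-0.001,0.0025,-1],[-0.635,-0.35,0.32,-0.033,-0.001,0.0025,-1],[-0.635,-0.35,0.32,-0.033,-0.001,0.0025,-1],[-0.635,-0.35,0.32,-0.033,-0.001,0.0025,-1],[-0.635,-0.35,0.32,-0.033,-0.001,0.0025,-1],[-0.635,-0.35,0.32,-0.033,-0.001,0.0025,-1],[-0.635,-0.35,0.32,-0.033,-0.001,0.0025,-1]]]'

```text
t: 6.8
eef_pos: [435.2, -293.5, 308.0]
tcp_rot: [2.722, -0.003, 1.767]
ft_force: [0.7, 0.6, -1.0]
opening: 0.526
grip_force: 30.0
```

Run:
```python
from h import *
s=state();p,d=read_camera("wrist");print(s["eef_pos"],s["tcp_rot"],s["ft_force"])
np.savez("w5.npz",p=p,d=d);cv2.imwrite("pics/w5.png",cv2.resize(p[100:340,130:380,::-1],(625,600)))
rel(*home(60),s);rel(*home(30),s);rel(*home(15),s)
```

```text
[ 435.15445976 -293.53186003  307.9866951 ] [ 2.72219213 -0.0028294   1.76690868] [ 0.74668905  0.56394203 -1.01014544]
shift [-0.0353 -0.0223 -0.0003] turn [ 0.0001 -0.0008  0.0007] mm 6.3 rows 0.2 0.1
shift [-0.0363 -0.0224  0.1997] turn [ 0.0001 -0.0008  0.0007] mm 30.6 rows 0.7 0.1
shift [-0.0368 -0.0225  0.2997] turn [ 0.0001 -0.0008  0.0007] mm 45.4 rows 1.1 0.1
```

View pics/w5.png

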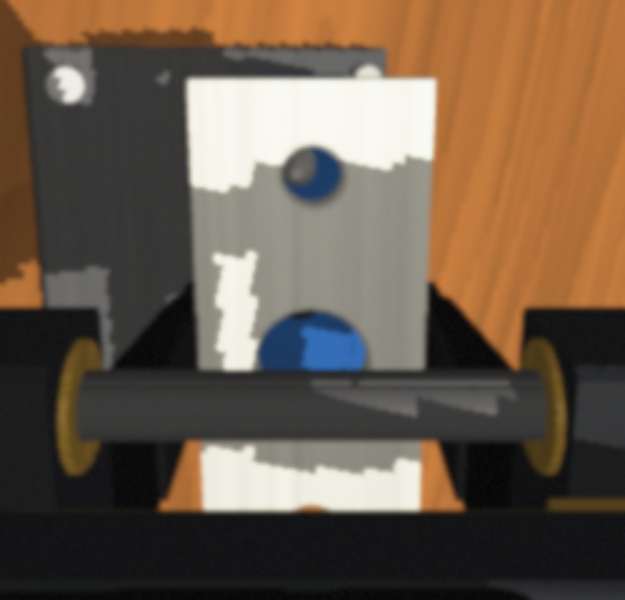

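Through the flange hole (312,173) the pin tip shows at about (300,165), upper left. That fits the -y correction still to make. Applying the residual and going to 32 mm above the seat.

Emit:
arm_command --rows '[[[-0.036,-0.0225,0.09,0,-0.0008,0.0007,-1],[-0.036,-0.0225,0.187,0,-0.0008,0.0007,-1],[-0.036,-0.0225,0.187,0,-0.0008,0.0007,-1],[-0.036,-0.0225,0.187,0,-0.0008,0.0007,-1],[-0.036,-0.0225,0.187,0,-0.0008,0.0007,-1]]]'

```text
t: 7.27
eef_pos: [444.5, -297.2, 282.5]
tcp_rot: [2.72, 0.002, 1.762]
ft_force: [0.7, -0.3, -0.8]
opening: 0.523
grip_force: 30.0
```

Run:
```python
from h import *
s=state();p,d=read_camera("wrist");print(s["eef_pos"],s["tcp_rot"],s["ft_force"])
np.savez("w6.npz",p=p,d=d)
a=cv2.resize(p[125:275,185:325,::-1],(560,600),interpolation=cv2.INTER_CUBIC);a=np.clip(a*1.6,0,255).astype(np.uint8);cv2.imwrite("pics/w6.png",a)
rel(*home(32),s);rel(*home(20),s);rel(*home(0),s)
```

```text
[ 444.54995093 -297.22468313  282.51817014] [2.72035638e+00 2.30709216e-03 1.76188237e+00] [ 0.72971646 -0.27387524 -0.82635892]
shift [ 0.0006 -0.005   0.0083] turn [0.0004 0.0003 0.0003] mm 1.5 rows 0.0 0.0
shift [ 0.0008 -0.0052  0.0883] turn [0.0004 0.0003 0.0003] mm 13.3 rows 0.3 0.0
shift [ 0.001  -0.0055  0.2216] turn [0.0004 0.0003 0.0003] mm 33.3 rows 0.8 0.0
```

View pics/w6.png

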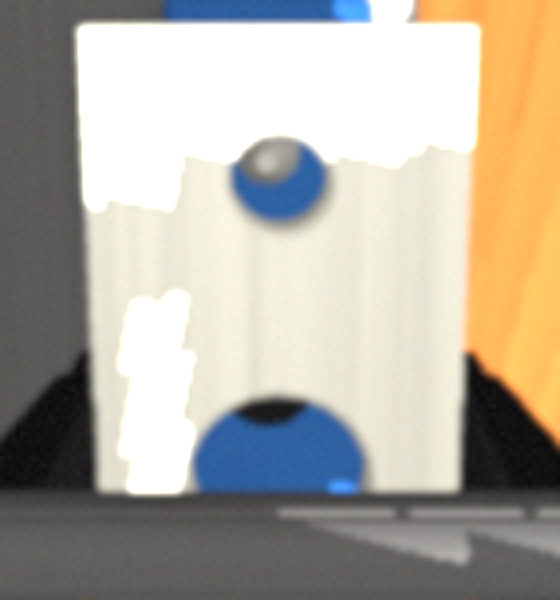

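Pin tip at crop (271,156) in the hole centred (280,180). Allowing for parallax, I'd expect it at (280,164), so about +1.2 mm in x and -1.4 mm in y remain. Checking against depth.

Run:
```python
from h import *
f=np.load("w6.npz");p,d=f["p"],f["d"];c=get_calibration("wrist");T=np.array(c["hand_eye"]);P=cloud(c,T,d)
V=np.zeros(d.shape,bool);V[157:184,240:270]=1
Z=P[...,2];H=V&(d>0)&(Z>178)&(abs(P[...,0]-43)<14)&(abs(P[...,1])<9)
q=P[H];print(np.round(np.percentile(Z[H],[0,5,20,50,90]),1))
for lo,hi in ((180,193),(193,196),(196,200),(200,206)):
    b=H&(Z>=lo)&(Z<hi)
    if b.any(): print(lo,b.sum(),np.round(P[b].mean(0),2),np.round(P[b].min(0),1),np.round(P[b].max(0),1))
# top rim of hole
top=V&(d>0)&(abs(Z-174.5)<2.5)
n=[x for x in comps(V&~top,60)]
for b,a,ce in n:
    cc=cv2.findContours(b.astype(np.uint8),cv2.RETR_EXTERNAL,cv2.CHAIN_APPROX_NONE)[0][0]
    (u,v),ax,an=cv2.fitEllipse(cc);o,r=rays(c,T,[[u,v]]);print(a,(u,v),ax,np.round(o+r*((174.5-o[2])/r[:,2])[:,None],2))
g=cv2.cvtColor(p,cv2.COLOR_RGB2HSV)
b=H&(g[...,1]<90);v,u=np.nonzero(b);print("grey pin px",b.sum(),u.min(),u.max(),v.min(),v.max(),u.mean(),v.mean())
for r in range(156,184): print(r,"".join("%4d"%x for x in (Z[r,242:268])))
```

```text
[178.1 179.8 190.9 214.3 216.1]
180 85 [ 39.31  -1.5  188.68] [ 33.2  -6.5 180. ] [ 43.1   6.1 192.9]
193 46 [ 40.63  -1.45 194.53] [ 36.7  -5.2 193. ] [ 43.4   1.9 196. ]
196 39 [ 39.04  -0.92 197.73] [ 36.   -6.5 196. ] [ 43.1   2.5 199.8]
200 1 [ 38.88  -6.54 200.37] [ 38.9  -6.5 200.4] [ 38.9  -6.5 200.4]
453 (254.42735290527344, 170.1343994140625) (22.776477813720703, 23.574684143066406) [[ 40.14  -0.26 174.5 ]]
grey pin px 221 243 266 159 181 253.23076923076923 167.40271493212668
156  173 174 174 174 174 174 174 174 174 173 173 173 173 175 174 173 174 174 172 173 175 173 173 173 174 174
157  174 174 173 174 173 174 175 174 174 173 174 174 174 174 174 174 174 174 174 173 174 173 174 173 174 174
158  173 173 172 175 175 173 173 174 174 174 174 174 174 176 174 175 174 174 174 174 173 174 174 174 174 173
159  173 174 174 172 174 174 174 175 176 194 194 194 195 194 196 196 197 174 175 174 174 174 174 173 175 173
160  173 173 173 173 175 175 175 193 192 191 193 193 193 195 195 194 198 199 215 176 175 174 175 174 174 173
161  175 173 174 174 175 194 193 192 191 191 193 191 192 193 195
[... 1742 characters left out ...]
15 215 214 215 215 215 213 180 176 175 174 173
178  175 174 175 176 179 179 215 214 215 215 214 216 214 215 215 215 215 215 215 182 179 177 175 174 173 174
179  174 174 173 175 176 178 179 180 215 215 216 215 215 215 215 215 216 214 181 180 178 176 175 174 174 173
180  174 173 174 175 175 175 176 178 178 180 181 182 215 215 182 182 181 180 178 176 174 175 174 175 172 174
181  173 174 174 174 175 175 174 176 176 179 179 179 180 178 179 178 178 177 175 175 173 174 174 175 173 173
182  174 175 174 175 174 174 174 174 174 175 177 176 176 176 177  19  19 174 173 174 174 173 174 174 173 173
183  174 174 173 174 175 174 174 174 173 174 174 174 175 174 175 174 174 174 173 174 174 173 174 173 174 174
```

Depth gives the tip at tool (40.4,-1.7) and the hole at (40.1,-0.3), with the seat 32.7 mm below the underside. So I shift y by -1.4 mm and lower.

Emit:
arm_command --rows '[[[0.0015,-0.0093,0,0.0004,0.0003,0.0003,-1],[0.0015,-0.0093,0,0.0004,0.0003,0.0003,-1],[0.0015,-0.0093,0.04,0.0004,0.0003,0.0003,-1],[0.0015,-0.0093,0.08,0.0004,0.0003,0.0003,-1],[0.0015,-0.0093,0.11,0.0004,0.0003,0.0003,-1],[0.0015,-0.0093,0.11,0.0004,0.0003,0.0003,-1],[0.0015,-0.0093,0.11,0.0004,0.0003,0.0003,-1]]]'

```text
t: 7.9
eef_pos: [449.8, -296.6, 265.6]
tcp_rot: [2.724, -0.001, 1.76]
ft_force: [-0.3, 0.7, -0.8]
opening: 0.521
grip_force: 30.0
```

Run:
```python
from h import *
s=state();p,d=read_camera("wrist");print(s["eef_pos"],s["tcp_rot"],s["ft_force"],s["moment"])
c=get_calibration("wrist");T=np.array(c["hand_eye"]);P=cloud(c,T,d);Z=P[...,2]
for r in range(154,186): print(r,"".join("%4d"%x for x in (Z[r,240:270])))
rel(*home(0),s)
```

```text
[ 449.83183095 -296.58521074  265.62513998] [ 2.72371809e+00 -1.30251251e-03  1.75997188e+00] [-0.34183233  0.68138143 -0.76536129] [-0.06000974  0.15269565 -0.03224366]
154  175 174 174 173 173 175 173 174 174 173 173 172 173 174 174 173 174 173 174 175 174 175 174 175 174 172 173 175 174 174
155  174 173 173 174 174 175 174 174 173 174 174 173 173 175 173 173 174 173 174 173 174 173 174 174 173 173 174 174 174 175
156  174 174 174 175 174 175 174 173 173 174 174 173 174 173 174 174 175 173 174 173 174 173 174 174 173 172 174 173 172 174
157  174 173 174 175 173 173 174 175 174 174 174 172 174 174 174 174 173 175 174 174 175 173 174 175 173 174 174 173 174 174
158  174 174 175 173 174 172 174 174 173 173 174 175 174 175 174 174 175 174 174 173 175 174 173 173 174 173 173 173 173 174
159  174 174 174 173 174 174 173 174 176 176 175 188 184 184 182 182 181 181 181 174 175 174 174 174 174 173 174 175 173 174
160  174 173 173 173 174 174 174 175 175 192 187 182 181 181 181 180 180 180 180 181 182 174 175 174 173 173 174 173 174 174
161  173 174 174 174 173 174 174 198 197 187 182 181 18
[... 2450 characters left out ...]
173 173 174 174 173 173 175 174 175 175 176 178 180 179 180 180 178 179 179 178 174 174 174 173 173 174 175 173 175 175
182  174 175 173 174 173 174 174 174 174 174 175 175 176 177 176 176 176 175 175 174 175 174 174 175 174 174 175 175 172 174
183  174 174 174 174 173 174 174 174 174 175 173 174 173 174 174 174 175 175 174 174 175 175 175 173 174 173 174 174 173 174
184  174 174 174 173 174 174 174 172 174 173 174 174 173 174 174 174 174 174 174 174 173 175 174 174 173 173 173 174 174  19
185  173 174 174 174 174 174 174 172 174 174 172 175 173 174 173 175 175 175 174 174 174 173 173 174 174 174 174 173 174 174
shift [0.003  0.0086 0.1043] turn [-0.0002 -0.0001 -0.0002] mm 15.7 rows 0.4 0.0
```

Pin is now inside the hole, +0.8 mm off in y and within the clearance, with the seat 15 mm below. Correct y and lower to flush.

Emit:
arm_command --rows '[[[0,0.005,0.0,0,0,0,-1],[0,0.005,0.03,0,0,0,-1],[0,0.005,0.06,0,0,0,-1],[0,0.005,0.085,0,0,0,-1],[0,0.005,0.1,0,0,0,-1],[0,0.005,0.1,0,0,0,-1],[0,0.005,0.1,0,0,0,-1]]]'

```text
t: 8.53
eef_pos: [456.4, -295.3, 252.5]
tcp_rot: [2.723, -0.001, 1.76]
ft_force: [-0.1, 0.1, -0.6]
opening: 0.522
grip_force: 30.0
```

Run:
```python
from h import *
s=state();p,d=read_camera("wrist");print(s["eef_pos"],s["tcp_rot"],s["ft_force"],s["moment"])
c=get_calibration("wrist");T=np.array(c["hand_eye"]);P=cloud(c,T,d);Z=P[...,2]
for r in range(160,182,2): print(r,"".join("%4d"%x for x in (Z[r,240:270])))
print("flange top z",np.median(Z[140:155,235:275]))
rel(*home(0),s)
```

```text
[ 456.42341221 -295.31961565  252.52873933] [ 2.72338518e+00 -9.22028046e-04  1.75989296e+00] [-0.11025247  0.08467237 -0.577645  ] [-0.00997881  0.20276317  0.02497413]
160  174 173 174 174 173 173 174 175 175 183 179 178 178 177 175 176 176 178  19 180 183 174 175 174 173 174 175 172 173 173
162  174 173 174 174 174 175 183 183 178 175 172 170 171 169 167 168 169 170 173 172 175 180 182 182 175 174 173 174 173 174
164   19 173 174 174 182 182 183 174 170 166 166 165 166 166 165 165 166 165 166 166 167 171 176 183 183 176 174 174 175 174
166  173 173 174 182 184 184 171 166 167 164 165 164 163 164 164 163 164 163 164 165 166 167 168 174 183 183 175 175 174 174
168  175 175 174 183 183 182 167 165 164 163 162 162 162 161 160 161 162 162 163 162 164 164 165 166 182 182 182 175 174 175
170  174 175 175 183 183 167 165 163 162 161 162 160 160 159 160 158 158 160 161 161 162 163 165 166 171 182 183 174 175 174
172  173 174 176 182 183 167 165 163 162 160 159 159 158 159 158 158 157 158 159 159 161 162 163 165 166 181 180 174 174 172
174  174 174 174 176 182 166 165 164 162 161 159 158 157 156 157 156 156 158 157 160 160 162 163 164 182 181 176 174 173 174
176  175 174 174 173 177 181 165 164 162 160 159 157 157 158 157 157 156 157 158 159 160 163 164 166 179 176 175 174 174 173
178  173 174 174 174 175 176 177 166 165 162 161 158 157 157 157 157 157 157 158 161 163 166  19 177 175 175 174 175 173 174
180  174 174 174 175 174 175 175 175 176 167 166 163 162 162 160 160 161 162 164 165 166 177 175 174 174 173 173 173 175 173
flange top z 174.20153557035457
shift [0.0031 0.0031 0.0064] turn [-0.0001 -0.0001 -0.0002] mm 1.2 rows 0.0 0.0
```

Emit:
arm_command --rows '[[[0,0,0.008,0,0,0,-1],[0,0,0.008,0,0,0,-1],[0,0,0.008,0,0,0,-1]]]'

```text
t: 8.83
eef_pos: [456.8, -295.3, 251.7]
tcp_rot: [2.723, -0.0, 1.76]
ft_force: [0.1, 0.1, -0.4]
opening: 0.519
grip_force: 30.0
```

Emit:
arm_command --rows '[[[0,0,0,0,0,0,-0.4],[0,0,0,0,0,0,0.3],[0,0,0,0,0,0,0.5],[0,0,0,0,0,0,0.5],[0,0,0,0,0,0,0.5],[0,0,0,0,0,0,0.5]]]'

```text
t: 9.33
eef_pos: [456.9, -295.3, 251.7]
tcp_rot: [2.723, -0.0, 1.76]
ft_force: [0.1, 0.4, -0.8]
opening: 0.745
grip_force: 0.0
```

Run:
```python
from h import *
s=state();p,d=read_camera("wrist");print(s["eef_pos"],s["tcp_rot"],s["ft_force"],s["opening"])
c=get_calibration("wrist");T=np.array(c["hand_eye"]);P=cloud(c,T,d);Z=P[...,2]
for r in range(160,182,3): print(r,"".join("%4d"%x for x in (Z[r,240:270])))
print("flange top z",np.median(Z[140:155,235:275]))
```

```text
[ 456.87182017 -295.26621921  251.70158632] [ 2.72307853e+00 -4.39647844e-04  1.75982770e+00] [ 0.13868683  0.36898987 -0.79709765] 0.7452955218987326
160  174 173 174 174 174 175 174 175 183 180 178 177 176 176 174 174 176 176 178 179 181 174 174 175 174 173 175 174 174 174
163  173 173 173 174 175 182 182 177 171 168 167 167 165 166 165 165 165 166 167 168 171 176 179 182 175 175 175 174 175 174
166  174 173 174 182 182 182 168 165 165 164 163 163 162 162 162 163 163 162 163 164 164 164 167 179 182 183 174 174 174 175
169  174 174 175 182 182 166 164 164 163 163 162 161 160 161 161 159 160 159 160 161  19 162 164 166 182 182 182 176 174 174
172  173 174 175 182 181 165 163 162 160 159 159 158 157 157 157 157 158 158 159 159 160 162 164 164 165 183 179 175 174 173
175  174 174 174 176 180 165 165 162 161 158 157 155 156 157 155 155 155 157 156 159 160 161 164 165 181 177 174 174 173 174
178  173 174 174 174 175 175 179 164 162 160 159 156 155 156 155 155 157 157 158 159 161 165 166 177 175 176 174 174 174 174
181  174 174 173 174 175 174 175 174 175 177 165 164 164 163 162 163 163 165 165 177 174 175 175 175 175 173 174 174 174 174
flange top z 174.28202037831727
```

Flange is flush: seat seen at z=182.3 in the hole and top at 174.3, an 8 mm plate, with zero grip force. Retracting along the pin direction.

Emit:
arm_command --rows '[[[0,0,-0.1,0,0,0,0.6],[0,0,-0.3,0,0,0,0.6],[0,0,-0.55,0,0,0,0.8],[0,0,-0.8,0,0,0,1],[0,0,-0.8,0,0,0,1],[0,0,-0.8,0,0,0,1]]]'

```text
t: 9.88
eef_pos: [408.5, -304.6, 363.0]
tcp_rot: [2.721, 0.003, 1.759]
ft_force: [0.2, 0.3, -1.0]
opening: 0.987
grip_force: 0.0
```

```bash
cat >> h.py <<'E'
CON=np.array([560.5,-23.2]);CY=7.7
def con(x,y,z):
    a=np.radians(CY);return np.array([CON[0]+x*np.cos(a)-y*np.sin(a),CON[1]+x*np.sin(a)+y*np.cos(a),z])
def arc(t0,ts):
    "tool shifts (x,z) for the lug from guard angle t0 to each of ts, tool x = console x, tool z down"
    f=lambda t:np.array([-83.93*np.cos(.3783+t),83.93*np.sin(.3783+t)])
    return [np.round((f(t)-f(t0))*[1,-1]/150,3).tolist() for t in ts]
E
python3 - <<'E'
from h import *
s=state();p,d=read_camera("wrist");c,T=campose("wrist",s);P=cloud(c,T,d);print(s["eef_pos"])
S=Rn.from_euler("xyz",[0,-24,PHI],degrees=True).as_matrix();h=(P-SEAT)@S
b=(d>0)&(abs(h[...,2]-8)<3)&(abs(h[...,0])<35)&(abs(h[...,1])<75)
M=max(comps(b),key=lambda x:x[1])[0];A=np.c_[h[M][:,:2],np.ones(M.sum())];print("plane",np.linalg.lstsq(A,h[M][:,2],rcond=None)[0])
o,r=rays(c,T,np.argwhere(M)[:,::-1]);o=(o-SEAT)@S;r=r@S;w=o+r*((8-o[2])/r[:,2])[:,None];print([np.round(x,1) for x in cv2.minAreaRect(w[:,:2].astype(np.float32))])
pins=(d>0)&(h[...,2]>14)&(h[...,2]<30)&(abs(h[...,0])<25)&(abs(h[...,1])<75)
for bb,a,ce in comps(pins,8): print("pin",a,np.round(h[bb].mean(0),1))
rel([*con(-33,0,0)[:2],350],Rt(-82.3))
E
```

```text
[ 408.51799283 -304.59271596  362.96313767]
plane [6.20027613e-04 5.10908295e-04 8.20579275e+00]
[array([-0.3,  1.1]), array([118.3,  50. ]), np.float64(89.9)]
pin 98 [-0.3 41.7 20.8]
pin 86 [ -0.2 -41.   20.5]
shift [1.664  0.9968 0.5278] turn [ 0.0513 -0.0541  0.2545] mm 301.5 rows 7.2 13.3
```

The flange lies home: plane tilt under 0.001, height +0.2 mm, and both pins standing through at y=+41.7 and -41. Moving on to the guard lug.

Emit:
arm_command --rows '[[[0.83,0.5,0.2,0.0256,-0.027,0.127,1],[0.83,0.5,0.2,0.0256,-0.027,0.127,1],[0.83,0.5,0.2,0.0256,-0.027,0.127,1],[0.83,0.5,0.2,0.0256,-0.027,0.127,1],[0.83,0.5,0.2,0.0256,-0.027,0.127,1],[0.83,0.5,0.2,0.0256,-0.027,0.127,1],[0.83,0.5,0.2,0.0256,-0.027,0.127,1]]]'

```text
t: 10.52
eef_pos: [465.7, -164.9, 362.9]
tcp_rot: [2.891, -0.088, 1.116]
ft_force: [-0.1, 0.0, 0.1]
opening: 1.001
grip_force: 0.0
```

Run:
```python
from h import *
rel([*con(-33,0,0)[:2],350],Rt(-82.3))
```

```text
shift [ 0.993  -0.0717  0.1606] turn [ 0.0298 -0.0323  0.1536] mm 151.3 rows 3.6 8.0
```

Emit:
arm_command --rows '[[[0.99,-0.07,0.16,0.03,-0.032,0.154,1],[0.99,-0.07,0.16,0.03,-0.032,0.154,1],[0.99,-0.07,0.16,0.03,-0.032,0.154,1],[0.99,-0.07,0.16,0.03,-0.032,0.154,1],[0.99,-0.07,0.16,0.03,-0.032,0.154,1],[0.99,-0.07,0.16,0.03,-0.032,0.154,1],[0.99,-0.07,0.16,0.03,-0.032,0.154,1],[0.99,-0.07,0.16,0.03,-0.032,0.154,1],[0.99,-0.07,0.16,0.03,-0.032,0.154,1],[0.99,-0.07,0.16,0.03,-0.032,0.154,1]]]'

```text
t: 11.35
eef_pos: [527.1, -29.5, 349.7]
tcp_rot: [-3.139, 0.001, 0.128]
ft_force: [-0.0, -0.4, -0.5]
opening: 1.001
grip_force: 0.0
```

Emit:
arm_command --rows '[[[0,0,0,0,0,0,1],[0,0,0,0,0,0,1]]]'

```text
t: 11.52
eef_pos: [527.0, -29.8, 350.2]
tcp_rot: [-3.141, -0.002, 0.137]
ft_force: [-0.6, 0.0, 0.0]
opening: 1.001
grip_force: 0.0
```

Run:
```python
from h import *
s=state();p,d=read_camera("wrist");c,T=campose("wrist",s);P=cloud(c,T,d);m=masks(p);print(s["eef_pos"],s["tcp_rot"])
a=np.radians(CY);Rc=np.array([[np.cos(a),-np.sin(a),0],[np.sin(a),np.cos(a),0],[0,0,1]]);h=(P-[*CON,0])@Rc
for b,n,ce in comps(m["red"]&(d>0)&(h[...,2]>100)&(h[...,2]<130),20): print("lug",n,np.round(np.percentile(h[b],[2,50,98],axis=0),1).tolist())
b=m["red"]&(d>0)&(abs(h[...,2]-83)<3);print("plate",b.sum(),np.round(np.percentile(h[b],[.5,50,99.5],axis=0),1).tolist())
rel(con(-33,0,113+171),Rt(-82.3),s)
for ts in (np.arange(.2,1.01,.1),np.arange(1.1,1.9,.1)):print(arc(0,ts) if ts[0]<1 else arc(1.0,ts))
```

```text
[526.96672424 -29.81100743 350.21598159] [-3.14105073e+00 -2.05103442e-03  1.36593688e-01]
lug 407 [[-40.2, -6.5, 113.7], [-29.3, -0.6, 119.5], [-21.9, 4.5, 121.8]]
plate 8547 [[-42.8, -34.6, 81.1], [5.0, -0.4, 82.9], [44.4, 33.3, 84.6]]
shift [ 0.0066 -0.0135  0.4415] turn [-0.0001 -0.0003  0.0004] mm 66.3 rows 1.6 0.0
[[0.051, -0.099], [0.084, -0.144], [0.122, -0.186], [0.163, -0.224], [0.208, -0.258], [0.255, -0.286], [0.306, -0.31], [0.359, -0.329], [0.413, -0.343]]
[[0.055, -0.008], [0.111, -0.01], [0.167, -0.007], [0.222, 0.002], [0.276, 0.016], [0.329, 0.035], [0.379, 0.06], [0.426, 0.09]]
```

Lug confirmed at console x≈-32, y≈-0.8, top at 121 mm. Descend and pinch.

Emit:
arm_command --rows '[[[0.007,-0.009,0.15,0,0,0,1],[0.007,-0.009,0.3,0,0,0,1],[0.007,-0.009,0.44,0,0,0,1],[0.007,-0.009,0.44,0,0,0,0],[0.007,-0.009,0.44,0,0,0,-1],[0.007,-0.009,0.44,0,0,0,-1],[0.007,-0.009,0.44,0,0,0,-1],[0.007,-0.009,0.44,0,0,0,-1],[0.007,-0.009,0.44,0,0,0,-1],[0.007,-0.009,0.44,0,0,0,-1]]]'

```text
t: 12.4
eef_pos: [527.9, -28.6, 286.1]
tcp_rot: [3.141, -0.005, 0.134]
ft_force: [0.2, -0.1, -0.0]
opening: 0.569
grip_force: 0.0
```

Emit:
arm_command --rows '[[[0,0,0,0,0,0,-1],[0,0,0,0,0,0,-1],[0,0,0,0,0,0,-1],[0,0,0,0,0,0,-1],[0,0,0,0,0,0,-1],[0,0,0,0,0,0,-1],[0,0,0,0,0,0,-1]]]'

```text
t: 12.98
eef_pos: [527.9, -28.7, 285.5]
tcp_rot: [3.141, -0.004, 0.134]
ft_force: [0.2, -0.5, -0.1]
opening: 0.131
grip_force: 30.0
```

Opening 0.131 is 12.4 mm, so the lug is pinched. Swinging along the arc.

Emit:
arm_command --rows '[[[0.023,-0.051,0,0,0,0,-1],[0.051,-0.099,0,0,0,0,-1],[0.084,-0.144,0,0,0,0,-1],[0.122,-0.186,0,0,0,0,-1],[0.163,-0.224,0,0,0,0,-1]]]'

```text
t: 13.4
eef_pos: [545.0, 2.9, 285.8]
tcp_rot: [3.134, 0.009, 0.135]
ft_force: [-32.4, -65.0, 21.1]
opening: 0.679
grip_force: 30.1
```

I put the lift in the y column by mistake, so the tool went 32 mm sideways; the force stayed below the limit. Undo this at once and check.

Emit:
arm_command --rows '[[[-0.04,0.08,0,0,0,0,0.5],[-0.08,0.15,0,0,0,0,1],[-0.12,0.2,0,0,0,0,1],[-0.163,0.224,0,0,0,0,1],[-0.163,0.224,0,0,0,0,1],[-0.163,0.224,0,0,0,0,1],[-0.163,0.224,0,0,0,0,1]]]'

```text
t: 13.98
eef_pos: [528.0, -28.3, 285.7]
tcp_rot: [3.141, -0.004, 0.134]
ft_force: [-0.1, -0.0, 0.1]
opening: 1.002
grip_force: 0.0
```

Run:
```python
from h import *
s=state();p,d=read_camera("wrist");c,T=campose("wrist",s);P=cloud(c,T,d);m=masks(p);print(s)
a=np.radians(CY);Rc=np.array([[np.cos(a),-np.sin(a),0],[np.sin(a),np.cos(a),0],[0,0,1]]);h=(P-[*CON,0])@Rc
for b,n,ce in comps(m["red"]&(d>0)&(h[...,2]>100)&(h[...,2]<130),20): print("lug",n,np.round(np.percentile(h[b],[2,50,98],axis=0),1).tolist())
b=m["red"]&(d>0)&(abs(h[...,2]-83)<5);print("plate",b.sum(),np.round(np.percentile(h[b],[.5,50,99.5],axis=0),1).tolist())
cv2.imwrite("pics/w7.png",cv2.resize(p[:,:,::-1],(640,480)))
rel(con(-33,-.5,113+171),Rt(-82.3),s)
```

```text
{'t': 13.9833, 'joints': array([-1.78586754e-01,  5.15367284e-01,  1.91656665e+00,  1.68658986e-03,
        7.05741729e-01,  1.25658503e+00]), 'qvel': array([ 0.00463531,  0.00177067, -0.00254596,  0.00089599,  0.00122295,
       -0.00209901]), 'tau': array([-4.07791352e-01, -5.48392010e+01, -1.75096357e+01,  3.51015036e-02,
       -7.35939271e-02, -6.03868059e-03]), 'eef_pos': array([528.0080836 , -28.25474408, 285.65523765]), 'tcp_rot': array([ 3.1414274, -0.0040642,  0.1343433]), 'ft_force': array([-0.0663024 , -0.00605033,  0.10040823]), 'moment': array([ 0.02676208, -0.02382107,  0.00931623]), 'grip_force': 0.0, 'opening': 1.001794786189931}
lug 520 [[-31.6, -6.5, 113.5], [-26.2, -0.7, 118.8], [-21.9, 5.0, 121.4]]
plate 15192 [[-42.7, -34.7, 81.3], [6.2, -0.8, 82.9], [44.4, 33.4, 84.5]]
shift [-0.0009 -0.001   0.011 ] turn [ 0.     -0.0006 -0.    ] mm 1.7 rows 0.0 0.0
```

View pics/w7.png

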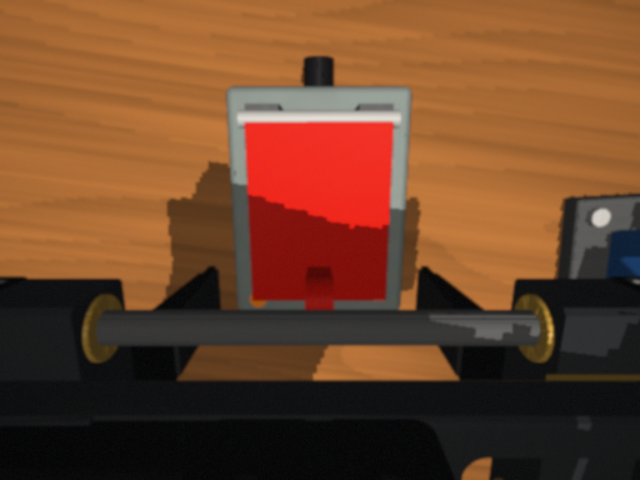

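The console is intact, the guard shut and the lug (319,285) centred between the fingers. Everything is as before, and the force has peaked at about 76 N in the readings, below 120. Pinching again.

Emit:
arm_command --rows '[[[0,0,0,0,0,0,-1],[0,0,0,0,0,0,-1],[0,0,0,0,0,0,-1],[0,0,0,0,0,0,-1],[0,0,0,0,0,0,-1],[0,0,0,0,0,0,-1],[0,0,0,0,0,0,-1],[0,0,0,0,0,0,-1],[0,0,0,0,0,0,-1],[0,0,0,0,0,0,-1]]]'

```text
t: 14.87
eef_pos: [527.9, -28.7, 285.6]
tcp_rot: [3.141, -0.004, 0.134]
ft_force: [-0.1, 0.7, 0.6]
opening: 0.357
grip_force: 0.0
```

Emit:
arm_command --rows '[[[0,0,0,0,0,0,-1],[0,0,0,0,0,0,-1],[0,0,0,0,0,0,-1],[0,0,0,0,0,0,-1]]]'

```text
t: 15.2
eef_pos: [527.9, -28.7, 285.6]
tcp_rot: [3.141, -0.004, 0.134]
ft_force: [0.4, -0.8, -0.0]
opening: 0.126
grip_force: 30.0
```

Now x in column 1 and z (negative = up) in column 3.

Emit:
arm_command --rows '[[[0.023,0,-0.051,0,0,0,-1],[0.051,0,-0.099,0,0,0,-1],[0.084,0,-0.144,0,0,0,-1],[0.122,0,-0.186,0,0,0,-1]]]'

```text
t: 15.53
eef_pos: [546.3, -26.2, 314.2]
tcp_rot: [3.141, -0.003, 0.134]
ft_force: [0.8, -2.6, -8.4]
opening: 0.12
grip_force: 30.0
```

Emit:
arm_command --rows '[[[0.041,0,-0.038,0,0,0,-1],[0.086,0,-0.072,0,0,0,-1],[0.133,0,-0.1,0,0,0,-1],[0.184,0,-0.124,0,0,0,-1],[0.237,0,-0.143,0,0,0,-1],[0.291,0,-0.157,0,0,0,-1],[0.346,0,-0.165,0,0,0,-1],[0.402,0,-0.167,0,0,0,-1],[0.458,0,-0.164,0,0,0,-1],[0.513,0,-0.155,0,0,0,-1]]]'

```text
t: 16.37
eef_pos: [623.2, -15.7, 338.3]
tcp_rot: [3.141, -0.006, 0.134]
ft_force: [-2.9, -0.9, 6.4]
opening: 0.128
grip_force: 30.0
```

Run:
```python
from h import *
print(arc(1.4,np.arange(1.5,1.95,.1)))
t=1.9;print("lug",45-83.93*np.cos(.3783+t),79+83.93*np.sin(.3783+t))
s=state();a=np.radians(CY);v=s["eef_pos"]-[*CON,174.];print("lug now console",v[0]*np.cos(a)+v[1]*np.sin(a),-v[0]*np.sin(a)+v[1]*np.cos(a),v[2])
t=1.4;print("exp",45-83.93*np.cos(.3783+t),79+83.93*np.sin(.3783+t))
```

```text
[[0.054, 0.014], [0.106, 0.034], [0.157, 0.059], [0.204, 0.088], [0.248, 0.122]]
lug 99.54934862154147 142.78568385590557
lug now console 63.108536011520044 -0.9471659269660222 164.30166411929042
exp 62.29107127488851 161.12955469358596
```

Emit:
arm_command --rows '[[[0.054,0,0.014,0,0,0,-1],[0.106,0,0.034,0,0,0,-1],[0.157,0,0.059,0,0,0,-1],[0.204,0,0.088,0,0,0,-1],[0.226,0,0.105,0,0,0,-1],[0.226,0,0.105,0,0,0,-1]]]'

```text
t: 16.87
eef_pos: [657.9, -10.9, 323.2]
tcp_rot: [3.141, -0.011, 0.134]
ft_force: [4.1, 0.2, 9.6]
opening: 0.123
grip_force: 30.0
```

Emit:
arm_command --rows '[[[0,0,0,0,0,0,0],[0,0,0,0,0,0,1],[0,0,0,0,0,0,1],[0,0,0,0,0,0,1],[0,0,0,0,0,0,1],[0,0,0,0,0,0,1],[0,0,0,0,0,0,1],[0,0,0,0,0,0,1]]]'

```text
t: 17.53
eef_pos: [655.7, -11.4, 321.4]
tcp_rot: [3.141, -0.004, 0.134]
ft_force: [-0.2, 0.8, 0.7]
opening: 0.624
grip_force: 0.0
```

Emit:
arm_command --rows '[[[0,0,-0.2,0,0,0,1],[0,0,-0.45,0,0,0,1],[0,0,-0.45,0,0,0,1],[0,0,-0.45,0,0,0,1]]]'

```text
t: 17.87
eef_pos: [655.4, -11.4, 391.0]
tcp_rot: [3.14, -0.008, 0.134]
ft_force: [0.0, -0.6, -0.4]
opening: 0.903
grip_force: 0.0
```

```bash
cat >> h.py <<'E'
def hcon(P):
    a=np.radians(CY);return (P-[*CON,0])@np.array([[np.cos(a),-np.sin(a),0],[np.sin(a),np.cos(a),0],[0,0,1]])
def look(n="top"):
    s=state();p,d=read_camera(n);c,T=campose(n,s);h=hcon(cloud(c,T,d));m=masks(p)
    for k in ("red","green"):
        b=m[k]&(d>0)&(abs(h[...,0])<130)&(abs(h[...,1])<60)&(h[...,2]>50)&(h[...,2]<190);
        if b.sum()>10: print(n,k,b.sum(),np.round(np.percentile(h[b],[2,50,98],axis=0),1).tolist())
    return s
E
python3 - <<'E'
from h import *
s=look("side");look("top");look("wrist");print(s["eef_pos"],s["opening"])
rel(con(-6,0,73+190+20),Rt(-82.3),s)
E
```

```text
side red 481 [[40.8, -33.5, 89.8], [62.8, -3.4, 132.6], [104.5, 37.6, 168.9]]
side green 48 [[-16.8, -5.7, 71.1], [-6.1, 6.5, 76.0], [6.2, 16.7, 79.1]]
wrist red 2380 [[70.7, -32.6, 146.4], [78.9, -0.4, 162.4], [112.0, 32.3, 166.1]]
wrist green 348 [[-21.6, -15.4, 66.5], [-10.0, -1.4, 76.7], [-3.1, 13.7, 78.1]]
[655.44839364 -11.4157093  391.00884805] 0.9030086678569913
shift [-0.6833 -0.0075  0.7149] turn [ 0.0002 -0.0012 -0.0001] mm 148.3 rows 3.6 0.1
```

Guard stands fully open (front edge at console x≈79, z≈166) and the green button shows at (-6,0). Moving over the button while closing the fingers.

Emit:
arm_command --rows '[[[-0.25,0,0,0,0,0,-1],[-0.5,-0.004,0,0,0,0,-1],[-0.683,-0.0075,0,0,0,0,-1],[-0.683,-0.0075,0.2,0,0,0,-1],[-0.683,-0.0075,0.4,0,0,0,-1],[-0.683,-0.0075,0.6,0,0,0,-1],[-0.683,-0.0075,0.6,0,0,0,-1],[-0.683,-0.0075,0.6,0,0,0,-1],[-0.683,-0.0075,0.6,0,0,0,-1],[-0.683,-0.0075,0.6,0,0,0,-1]]]'

```text
t: 18.85
eef_pos: [554.5, -24.0, 299.9]
tcp_rot: [3.141, -0.006, 0.134]
ft_force: [0.2, 0.7, -0.3]
opening: 0.355
grip_force: 0.0
```

Emit:
arm_command --rows '[[[0,0,0,0,0,0,-1],[0,0,0,0,0,0,-1],[0,0,0,0,0,0,-1],[0,0,0,0,0,0,-1],[0,0,0,0,0,0,-1]]]'

```text
t: 19.27
eef_pos: [554.1, -23.9, 298.8]
tcp_rot: [3.141, -0.004, 0.134]
ft_force: [0.8, 0.2, 0.5]
opening: 0.025
grip_force: 0.0
```

Run:
```python
from h import *
s=state();print(s["eef_pos"],s["opening"],s["ft_force"])
rel(con(-6,0,73+190),Rt(-82.3),s);rel(con(-6,0,66.5+190),Rt(-82.3),s)
```

```text
[554.1411179  -23.94704609 298.84218282] 0.025137403763129913 [0.80488426 0.18821973 0.53859413]
shift [0.0017 0.0007 0.239 ] turn [ 0.0001 -0.0007 -0.    ] mm 35.8 rows 0.9 0.0
shift [0.0015 0.0007 0.2823] turn [ 0.0001 -0.0007 -0.    ] mm 42.3 rows 1.0 0.0
```

Emit:
arm_command --rows '[[[0,0,0.12,0,0,0,-1],[0,0,0.22,0,0,0,-1],[0,0,0.25,0,0,0,-1],[0,0,0.27,0,0,0,-1],[0,0,0.284,0,0,0,-1],[0,0,0.284,0,0,0,-1],[0,0,0.284,0,0,0,-1]]]'

```text
t: 19.85
eef_pos: [554.0, -23.8, 260.5]
tcp_rot: [3.14, -0.006, 0.134]
ft_force: [-16.4, 0.7, 53.8]
opening: 0.008
grip_force: 27.3
```

Pressed to the stop (54 N, well past the 5 N needed). Lifting, then checking.

Emit:
arm_command --rows '[[[0,0,-0.03,0,0,0,-1],[0,0,-0.2,0,0,0,-1],[0,0,-0.5,0,0,0,-1],[0,0,-0.85,0,0,0,-1],[0,0,-0.85,0,0,0,0.3],[0,0,-0.85,0,0,0,0.3]]]'

```text
t: 20.35
eef_pos: [553.9, -23.9, 387.8]
tcp_rot: [3.139, -0.01, 0.134]
ft_force: [1.0, 0.6, 0.4]
opening: 0.091
grip_force: 0.0
```

Run:
```python
from h import *
s=look("side");look("wrist");look("top");print(s["eef_pos"],s["opening"],s["ft_force"])
rel(con(102.5,-.5,140+3+171+60),Rt(-82.3),s)
S=Rn.from_euler("xyz",[0,-24,PHI],degrees=True).as_matrix();p,d=read_camera("top");c,T=campose("top");h=(cloud(c,T,d)-SEAT)@S
b=(d>0)&(abs(h[...,2]-8)<4)&(abs(h[...,0])<35)&(abs(h[...,1])<75)&masks(p)["grey"];print("flange",b.sum(),np.round(np.median(h[b],0),1),np.round(np.percentile(h[b],[1,99],axis=0),1).tolist())
```

```text
side red 473 [[41.0, -33.2, 91.3], [63.1, -3.3, 134.0], [103.5, 37.6, 169.4]]
side green 53 [[-17.2, -8.1, 70.1], [-5.3, 5.9, 75.4], [6.4, 16.0, 78.8]]
wrist red 5722 [[49.5, -33.8, 91.3], [69.6, -0.2, 163.8], [107.9, 32.6, 170.0]]
wrist green 829 [[-19.3, -15.3, 66.7], [-4.0, -0.6, 76.6], [9.6, 14.3, 78.4]]
[553.91847399 -23.92489273 387.76739557] 0.09138795525090357 [0.99744556 0.6127245  0.43600149]
shift [0.7265 0.0041 0.0993] turn [ 0.0003 -0.0016 -0.    ] mm 110.0 rows 2.6 0.1
flange 557 [ 2.2 -1.9  7.2] [[-24.7, -61.1, 4.3], [25.8, 59.4, 11.2]]
```

Button top reads 76.6 mm rather than 73, so I'm checking the depth profile around it to be sure it bottomed on the stop and not on something else.

Run:
```python
from h import *
s=state();p,d=read_camera("wrist");c,T=campose("wrist",s);h=hcon(cloud(c,T,d));m=masks(p)
np.savez("w8.npz",p=p,d=d,T=T)
for y0 in range(-40,41,5):
    row=[]
    for x0 in range(-56,40,4):
        b=(d>0)&(abs(h[...,0]-x0)<2)&(abs(h[...,1]-y0)<2.5)&(h[...,2]<110)
        row.append(("%3d"%np.median(h[b][:,2])+("g" if m["green"][b].mean()>.5 else "r" if m["red"][b].mean()>.5 else " ")) if b.sum()>2 else "  . ")
    print("%4d"%y0," ".join(row))
b=m["green"]&(d>0)&(abs(h[...,2]-76)<4);print(b.sum(),np.round(np.percentile(h[b],[1,10,50,90,99],axis=0),1).tolist())
```

```text
-40  55   55   54   54   54   54   54   54   55   54   54   54   54   54   54   54   55   55   54   55   54   55   54   54 
 -35   .    .    .   55   54   55   54   54   54   54   55   54   54   54   54   54   54   54   55   55   54   54   55   55 
 -30   .    .    .   54   55   54   55   54   54   55   54   54   54   55   55   54   54   54   55   55   54   54   54   54 
 -25   .    .    .    .   54   54   55   54   55   54   54   55   55   55   55   54   54   54   54   55   55   54   55   55 
 -20  54   55   54   55   55   54   55   54   55   65   66   66   66   66   66   66   64   54   55   54   54   55   54   54 
 -15  54   54   55   54   54   54   55   55   66   66   66   75g  76g  76g  75g  67   66   66   54   54   54   54   54   54 
 -10  54   54   55   54   54   54   55   65   67   66   76g  77g  76g  76g  76g  76g  68   66   65   54   55   54   54   54 
  -5  54   54   54   54   55   54   55   66   67   76g  76g  76g  76g  76g  76g  76g  76g  66   66   54   54   54   54   55 
   0  54   55   54   54   54   54   54   66   66   76g  76g  76g  76g  76g  76g  76g  76g  67   66   
[... 429 characters left out ...]
 54   54   54   54   55   65   66   66   66   66   65   55   54   55   54   55   55   54   54 
  25   .    .    .    .   54   54   55   55   55   55   54   55   55   54   55   54   54   54   54   54   54   54   54   55 
  30   .    .    .    .   54   55   54   54   54   54   54   54   54   54   54   55   55   54   55   54   54   55   55   55 
  35   .    .    .   54   54   54   55   54   54   54   54   54   54   54   54   54   54   55   54   54   54   54   55   55 
  40   .   54   54   54   54   54   55   54   54   54   54   54   54   54   54   55   54   54   55   54   55   54   54    . 
785 [[-19.4, -15.6, 73.1], [-15.2, -11.7, 75.6], [-4.1, -1.0, 76.7], [6.2, 9.7, 77.6], [9.6, 13.6, 78.3]]
```

Flat green disc at 76.6 with the collar at 66 and nothing else to hit. Contact held at 70.5, so that was the full 6 mm stroke. Now over the open lug to swing the guard shut.

Emit:
arm_command --rows '[[[0.25,0,-0.02,0,0,0,1],[0.5,0,0,0,0,0,1],[0.727,0.004,0.05,0,-0.0005,0,1],[0.727,0.004,0.1,0,-0.0005,0,1],[0.727,0.004,0.1,0,-0.0005,0,1],[0.727,0.004,0.1,0,-0.0005,0,1],[0.727,0.004,0.1,0,-0.0005,0,1],[0.727,0.004,0.1,0,-0.0005,0,1],[0.727,0.004,0.1,0,-0.0005,0,1],[0.727,0.004,0.1,0,-0.0005,0,1]]]'

```text
t: 21.43
eef_pos: [661.7, -10.1, 369.6]
tcp_rot: [3.141, -0.001, 0.134]
ft_force: [0.2, -0.2, 0.4]
opening: 0.974
grip_force: 0.0
```

Run:
```python
from h import *
s=look("side");look("wrist");print(s["eef_pos"],s["opening"],s["ft_force"])
rel(con(102.5,-.5,140+3+171),Rt(-82.3),s)
print(arc(1.95,[1.85,1.75,1.65,1.55,1.45,1.35,1.25,1.15,1.05,.95]));print(arc(.95,[.85,.75,.65,.55,.45,.35,.25,.15,.07,.03]))
```

```text
side red 475 [[41.9, -33.2, 89.8], [62.8, -3.1, 133.3], [104.3, 37.7, 169.0]]
side green 47 [[-17.8, -6.9, 71.9], [-6.6, 7.8, 76.3], [6.7, 18.2, 78.5]]
wrist red 1542 [[61.1, -32.0, 145.0], [83.0, -0.1, 155.3], [113.1, 31.4, 170.3]]
wrist green 542 [[-17.5, -15.5, 67.3], [-5.5, -1.0, 76.7], [4.4, 14.3, 78.1]]
[661.65440955 -10.10207346 369.59302888] 0.9742741032954901 [ 0.19271019 -0.21544413  0.37698199]
shift [ 0.0028 -0.0006  0.3706] turn [ 0.0001 -0.0002 -0.0001] mm 55.6 rows 1.3 0.0
[[-0.043, -0.036], [-0.088, -0.068], [-0.137, -0.095], [-0.189, -0.118], [-0.242, -0.135], [-0.297, -0.146], [-0.352, -0.152], [-0.408, -0.152], [-0.464, -0.147], [-0.519, -0.137]]
[[-0.054, 0.016], [-0.105, 0.038], [-0.155, 0.064], [-0.201, 0.095], [-0.244, 0.131], [-0.283, 0.171], [-0.318, 0.214], [-0.349, 0.261], [-0.37, 0.301], [-0.379, 0.321]]
```

Emit:
arm_command --rows '[[[0.003,0,0.15,0,0,0,1],[0.003,0,0.3,0,0,0,1],[0.003,0,0.37,0,0,0,1],[0.003,0,0.37,0,0,0,-1],[0.003,0,0.37,0,0,0,-1],[0.003,0,0.37,0,0,0,-1],[0.003,0,0.37,0,0,0,-1],[0.003,0,0.37,0,0,0,-1],[0.003,0,0.37,0,0,0,-1],[0.003,0,0.37,0,0,0,-1]]]'

```text
t: 22.37
eef_pos: [662.5, -9.9, 313.9]
tcp_rot: [3.141, -0.001, 0.134]
ft_force: [-0.6, 1.8, 0.2]
opening: 0.569
grip_force: 0.0
```

Emit:
arm_command --rows '[[[0,0,0,0,0,0,-1],[0,0,0,0,0,0,-1],[0,0,0,0,0,0,-1],[0,0,0,0,0,0,-1],[0,0,0,0,0,0,-1],[0,0,0,0,0,0,-1],[0,0,0,0,0,0,-1],[0,0,0,0,0,0,-1]]]'

```text
t: 23.03
eef_pos: [662.6, -10.3, 313.4]
tcp_rot: [3.141, -0.001, 0.134]
ft_force: [0.6, -4.4, -0.1]
opening: 0.124
grip_force: 30.0
```

Lug is pinched at 0.124. Reverse arc.

Emit:
arm_command --rows '[[[-0.043,0,-0.036,0,0,0,-1],[-0.088,0,-0.068,0,0,0,-1],[-0.137,0,-0.095,0,0,0,-1],[-0.189,0,-0.118,0,0,0,-1],[-0.242,0,-0.135,0,0,0,-1],[-0.297,0,-0.146,0,0,0,-1],[-0.352,0,-0.152,0,0,0,-1],[-0.408,0,-0.152,0,0,0,-1],[-0.464,0,-0.147,0,0,0,-1],[-0.519,0,-0.137,0,0,0,-1]]]'

```text
t: 23.87
eef_pos: [585.2, -20.6, 334.7]
tcp_rot: [3.14, -0.005, 0.134]
ft_force: [10.3, -2.4, -7.8]
opening: 0.124
grip_force: 34.6
```

Emit:
arm_command --rows '[[[-0.054,0,0.016,0,0,0,-1],[-0.105,0,0.038,0,0,0,-1],[-0.155,0,0.064,0,0,0,-1],[-0.201,0,0.095,0,0,0,-1],[-0.244,0,0.131,0,0,0,-1],[-0.283,0,0.171,0,0,0,-1],[-0.318,0,0.214,0,0,0,-1],[-0.349,0,0.261,0,0,0,-1],[-0.37,0,0.301,0,0,0,-1],[-0.37,0,0.301,0,0,0,-1]]]'

```text
t: 24.7
eef_pos: [529.6, -28.2, 289.1]
tcp_rot: [3.141, -0.001, 0.134]
ft_force: [-0.3, -5.6, 0.5]
opening: 0.121
grip_force: 30.0
```

Emit:
arm_command --rows '[[[0,0,0,0,0,0,0.5],[0,0,0,0,0,0,1],[0,0,0,0,0,0,1],[0,0,0,0,0,0,1],[0,0,0,0,0,0,1],[0,0,0,0,0,0,1],[0,0,-0.2,0,0,0,1],[0,0,-0.5,0,0,0,1],[0,0,-0.6,0,0,0,1],[0,0,-0.6,0,0,0,1]]]'

```text
t: 25.53
eef_pos: [530.6, -27.7, 382.7]
tcp_rot: [3.139, -0.007, 0.134]
ft_force: [-0.8, 0.0, 1.2]
opening: 0.766
grip_force: 0.0
```

Run:
```python
from h import *
s=look("wrist");look("side");print(s["eef_pos"],s["opening"],s["ft_force"],s["t"])
S=Rn.from_euler("xyz",[0,-24,PHI],degrees=True).as_matrix();p,d=read_camera("top");c,T=campose("top");h=(cloud(c,T,d)-SEAT)@S
b=(d>0)&(abs(h[...,2]-8)<4)&(abs(h[...,0])<35)&(abs(h[...,1])<75)&masks(p)["grey"];print("flange",b.sum(),np.round(np.median(h[b],0),1),np.round(np.percentile(h[b],[1,99],axis=0),1).tolist())
```

```text
wrist red 6852 [[-40.3, -33.4, 81.5], [2.4, -0.5, 82.9], [42.9, 32.2, 119.6]]
side red 544 [[-41.5, -30.1, 65.4], [-4.9, 10.0, 81.9], [39.0, 37.3, 117.7]]
[530.63089339 -27.68774217 382.74951308] 0.7662588211864951 [-0.76608009  0.04116072  1.19701901] 25.5333
flange 542 [ 1.5 -2.4  7. ] [[-24.8, -60.9, 4.2], [25.4, 59.3, 11.1]]
```

Guard plate is level at 82.9 mm (shut), the flange is unchanged, and the arm is clear. Handing in.

Emit:
arm_command --rows '[[[0,0,0,0,0,0,1],[0,0,0,0,0,0,1],[0,0,0,0,0,0,1],[0,0,0,0,0,0,1]]]'

```text
t: 26.02
eef_pos: [530.4, -27.8, 378.1]
tcp_rot: [-3.141, 0.0, 0.134]
ft_force: [0.2, 0.1, 0.0]
opening: 0.997
grip_force: 0.0
```

```bash
python3 -c "
from cell import *
print(job_done())"
```

```text
the job is handed in; nothing more can be done
None
```

I handed the job in at 26 s, verdict not shown: flange flush on both pins, guard opened, start pressed to its stop, guard shut, bystanders not approached; one mistyped move dragged the pinched lug 32 mm sideways (about 76 N at the wrist, limit 120), which I undid with no visible harm.

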